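# Try a handle hub on a switch shaft and hold it bore-up

### The job

Push the control enclosure's door shut until it seats on its roller catch, so that the switch shaft on the door stands firm, then try the loose metal handle hub on that shaft: one end of the hub has the deep blind bore, the other only a shallow recess with the same mouth, so find by feel the end that goes fully home against the shaft's shoulder. Draw the hub off again, turn it over as needed and finish while still holding it in the gripper, still, deep bore straight up, about 10 cm above the bench and touching nothing else, ready for a drop of retaining compound. Leave the door caught, and leave the dropper bottle, screwdriver and brush where they are.

Things in the scene. Friction and masses are not known exactly. Their poses are not given: they have to be found in the camera images.
- enclosure: Grey sheet-steel control enclosure, fixed to the bench: 115 mm deep, 220 mm wide, 150 mm high with its feet. Origin at the centre of its underside, on the bench; x points from the front into the box, y to the left along the front. Its front is closed by the hinged door. Two cable glands stand 21 mm out of its left side.
- door (a joint): Angle of the enclosure's door, rad: 0 = shut; grows as it opens towards the robot about the upright hinge at its right edge (anticlockwise seen from above). It starts half open, swings with very little friction and stays where it is left. Below 0.015 it is shut and caught.
- door_hinge (a point): Point on the door's upright hinge axis, at its right edge, at shaft height (z = 0.115). x is the door's inward normal, y points along the door to the free left edge; both turn with the door. The outer face lies at x = -6 mm, the free edge at y = 217 mm. The door is 12 mm thick and reaches from z = 0.011 to 0.147.
- push_pad (a point): Bare spot on the door's outer face, 33 mm from the free edge, 184 mm from the hinge, z = 0.115: the place to push. Moves and turns with the door. In the last 0.07 rad before shut a sprung roller resists with up to about 8 N here, then snaps behind the door's tongue and pulls the door onto its stop. Some 10 N of pull at the shaft would open it again.
- shaft_foot (a point): Centre of the shoulder at the foot of the switch shaft, outside the door, z = 0.115 (35 mm below the enclosure's top). The shaft, 10 mm in diameter with a chamfered tip, stands 18 mm out of the shoulder along this point's -x axis, square to the door. The shoulder is the face of a bush 25 mm in diameter, 14 mm before the door, 108 mm from the hinge. Turns with the door.
- hub: The handle hub, plain bare metal, loose, about 0.11 kg: 28 mm long, from 40 x 40 mm square bar, with a round collar 38 mm in diameter and 4 mm long at each end and flats between to grip. It starts lying on a flat on the bench, in any direction. Origin at its centre, 20 mm up as it lies, 14 mm when it stands on an end; x runs along the bore. Which of +x and -x is the deep end is not told.
- hub_center (a point): Same point and axes as the hub. Both ends have a central mouth 14 mm in diameter: in one the blind bore, 20 mm deep, in the other a recess only 4 mm deep. On the shaft the deep end goes home with this point 14 mm from the shoulder; the shallow end stops 28 mm from it. Set down leaning on the edge of one end, less than 50 degrees from upright, the hub tips onto that end when let go.
- dropper: Bystander: white dropper bottle, 55 mm in diameter, 122 mm high, loose, left of the work. Origin at the centre of its underside.
- driver: Bystander: small screwdriver, 178 mm long along its y axis, 23 mm high, loose, on the left. Origin at the middle of its underside.
- brush: Bystander: flat wooden brush, 140 mm long along its y axis, 14 mm wide, 7 mm high, loose, on the right. Origin at the middle of its underside.
There are look-alikes about, which are no part of the job. What is meant by the hub is not brown, orange or yellow, and is the smaller of those in its own colour.

How it is judged (in metres and radians):
On the way, in this order (a step that is already met when the one before it is completed fails the run):
1. the door is shut on its roller catch (value of joint door below 0.015 rad), for 0.3 s.
2. the hub is fully home on the switch shaft, its end against the shoulder, with the door shut (distance between hub and shaft_foot below 0.0175 m and angle between the x axis of hub and the x axis of shaft_foot, either way round below 0.12 rad and value of joint door below 0.015 rad), for 0.2 s.
At the end, for the whole second after the job is handed in: The hub is held between the fingers with its deep bore pointing up, within 0.2 rad of upright, its centre at least 70 mm above the bench, at rest, touching neither the enclosure nor any bystander; the door is still shut on its catch (below 0.015 rad) (value of joint door below 0.015 rad and angle between hub's own x axis and vertical below 0.2 rad and height (world z) of hub above 0.07 m and contact force between hub and the fingers above 1 N and linear speed of hub below 0.02 m/s and angular speed of hub below 0.3 rad/s and contact force between hub and enclosure below 0.2 N and contact force between hub and dropper below 0.2 N and contact force between hub and driver below 0.2 N and contact force between hub and brush below 0.2 N); the arm keeps its last pose, push and grip.
It fails at once if the dropper bottle, screwdriver or brush are moved by more than 20 mm (distance of any of dropper, driver, brush from where it was at the start of the episode above 0.02 m).
It also fails if it takes over 72 s, if anything falls off the work surface, if the arm or the gripper's body presses on something with over 40 N, if the wrist force passes 120 N, or if a joint passes its speed limit or range.

### The arm

A 7-joint arm with a two-finger parallel gripper is mounted at the origin on a cart in front of the work surface, level with it; the furniture and walls round the work are solid. World frame = base frame: x ahead of the robot, y to its left, z up, the work surface at z = 0. Lengths are in mm, angles in rad, forces in N, time in s.
With the tool pointing down it reaches from about 400 to 875 mm from the base axis. Payload 4.4 kg.
Tool frame: the origin (TCP) lies at the very end of the fingers, on their centre line; the grasp point (between the pads) lies 19 mm behind it; x points along the fingers, y is the direction in which the jaws open and shut, and the axes are right-handed (so a half turn about x gives the same grasp; the last joint's range is limited). The gripper opens to 85 mm and grips with 20 to 120 N. Pads are 22 mm wide; open, the fingers measure 114 mm over their backs; the gripper's body (76 mm by 85 mm) begins 54 mm behind the grasp point. The pads swing forward as they close: fully open they stand 13 mm farther back than shut.
Start: joints at [-1.186, 0.628, 0.038, 1.517, -0.027, 0.996, -0.02], TCP at [283.174, 585.09, 209.413] pointing down, gripper open.
Joint ranges: [-3.06, 3.06], [-0.37, 2.12], [-1.25, 1.32], [0.18, 2.47], [-1.1, 4.24], [0.23, 1.98], [-2.94, 2.94]. Speed limits (rad/s): [2.57, 2.57, 3.14, 3.14, 3.14, 3.14, 3.14].

### API

Orientations are given as [roll, pitch, yaw] about the fixed x, y, z axes, in that order (R = Rz(yaw) Ry(pitch) Rx(roll)).
In Python, from cell import readout, cams, order gives the robot as it stands. The module is installed in compiled form; this text tells all that it offers.
- The arm moves only by the shell command python3 -m creep 'ROWS'. ROWS is JSON, a list of rows, each a list of 3 entries, a list of its own where there are three numbers: the shift along the tool's x, y, z in units of 10 cm (1.0 is 10 cm), then the turn about the tool's x in units of pi/4 rad (1.0 is pi/4 rad), then the closure, from 0 (fully open) to 1 (shut). In form: [[[x, y, z], spin, gripper], ...]. A call has 1 to 20 rows; each row is the pose to reach, as a shift and turn from the pose commanded when the call began, along the tool's axes at that moment; what a row does not reach only later rows make up. A row lasts 1/10 s, in which the tool goes at most 50 mm and 8.59 degrees, less where a joint would pass 70% of its speed; a pose out of reach is approached as far as the arm can. A call with a number of a shift or a turn outside -1 to 1 is refused whole. A call with a gripper value outside its range is refused whole. The fingers move at their own pace and stop on an object; the grip force is fixed at half the most. Time passes only in rows, so rows that repeat a pose let the fingers close. It gives the time, the measured TCP pose, the force and the opening at its end, in the units of the state.
- readout.read_state(): the state, without advancing time (a new reading comes with each control period).
- cams.get_image(name): name is "side" or "top" or "wrist"; returns the picture (400x640x3 uint8, blue, green, red); there is no depth.
- cams.get_calibration(name): a dict with "fx", "fy", "cx", "cy" (pixels), "R" (3x3) and "t" (3): a world point X has camera coordinates R X + t. Camera axes: x right, y down, z forward; pixel columns grow to the right and rows downward; lengths in mm; the calibration is good to about 2 mm. A picture is of the moment at which its call begins: read the wrist's pose just before it. get_calibration takes no time and is no camera call; for the wrist camera it gives the pose at the moment of the call.
- order.finish_job(): hands the job in, once; it reports no verdict.
The state is a dict: "clock": time; "qpos": joint angles; "qd": joint speeds; "tau": joint torques, N m; "eef_pos": TCP position; "tool_rot": TCP orientation; "force": force on the tool from outside, world axes, zero at the start; "torque": the same for the moment, N m; "width": finger opening in mm.
Only numpy, scipy, OpenCV 4.12 (cv2) and the standard library are available. Lean on these libraries where they do the work, as an engineer would, in place of code of your own. Each camera call takes 0.05 s, during which the arm holds its last target.

## Working session

There is one attempt and no reset: what is moved stays moved. The work goes in short steps, Python scripts to look and compute and a shell command to move; the robot and the scene stay as the last step left them, time stands still between calls to the robot, and variables do not carry over. Pictures are saved under pics/ and viewed, and the job is handed in when it is done.

```bash
ls; mkdir -p pics
cat > h.py <<'E'
import numpy as np, cv2
from cell import readout, cams, order
from scipy.spatial.transform import Rotation as Ro
def snap(n,f):
    im=cams.get_image(n); cv2.imwrite('pics/'+f+'.png',im); c=cams.get_calibration(n); np.savez('pics/'+f+'.npz',**{k:np.array(v) for k,v in c.items()}); return im
def load(f):
    return cv2.imread('pics/'+f+'.png'), np.load('pics/'+f+'.npz')
def ray(f,u,v,z):
    c=np.load('pics/'+f+'.npz'); R=c['R'];t=c['t']
    d=R.T@np.array([(u-c['cx'])/c['fx'],(v-c['cy'])/c['fy'],1]); o=-R.T@t
    return o+d*(z-o[2])/d[2]
def proj(f,X):
    c=np.load('pics/'+f+'.npz'); p=c['R']@np.array(X,float)+c['t']; return c['fx']*p[0]/p[2]+c['cx'],c['fy']*p[1]/p[2]+c['cy']
def crop(f,u0,v0,u1,v1,s,g):
    im=cv2.imread('pics/'+f+'.png')[v0:v1,u0:u1]; cv2.imwrite('pics/'+g+'.png',cv2.resize(im,None,fx=s,fy=s,interpolation=cv2.INTER_CUBIC))
def plan(target,yaw_deg=None):
    s=readout.read_state(); R=Ro.from_euler('xyz',s['tool_rot']).as_matrix()
    print('d(10cm) tool:',np.round(R.T@(np.array(target)-s['eef_pos'])/100,3))
    return s,R
E
python3 - <<'E'
from h import *
s=readout.read_state(); print(s)
print(Ro.from_euler('xyz',s['tool_rot']).as_matrix().round(3))
for n in('side','top','wrist'): snap(n,n+'0')
E
```

```text
pics
{'clock': 0.0, 'qpos': array([-1.18579956,  0.62936227,  0.03841213,  1.51839343, -0.02699103,
        0.99629417, -0.01998154]), 'qd': array([ 0.00035423,  0.00085523, -0.00117106, -0.00079814, -0.00081809,
       -0.00012907,  0.00209544]), 'tau': array([-8.92767857e-04, -5.63415956e+01,  1.22587860e+00, -1.93449390e+01,
        1.10856449e-02,  1.06452475e-02, -9.05932183e-06]), 'eef_pos': array([282.85805753, 584.46929981, 208.46999711]), 'tool_rot': array([-1.56204454,  1.56885626, -2.01279442]), 'force': array([-0.45967492, -0.1442656 , -0.54556141]), 'torque': array([ 0.0001228 , -0.10583255,  0.0177042 ]), 'width': 85.07185040566354}
[[-0.001  0.436  0.9  ]
 [-0.002  0.9   -0.436]
 [-1.    -0.002  0.   ]]
```

View pics/side0.png

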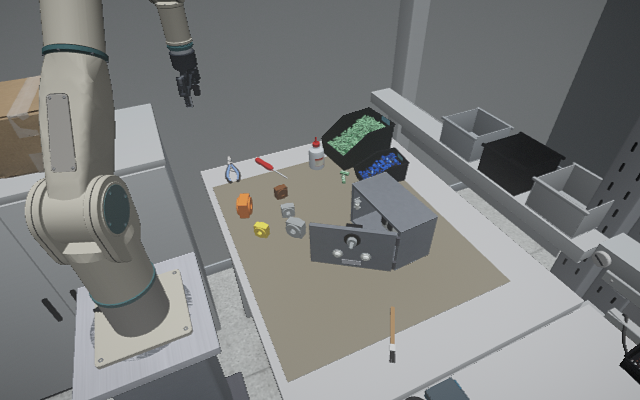

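View pics/top0.png

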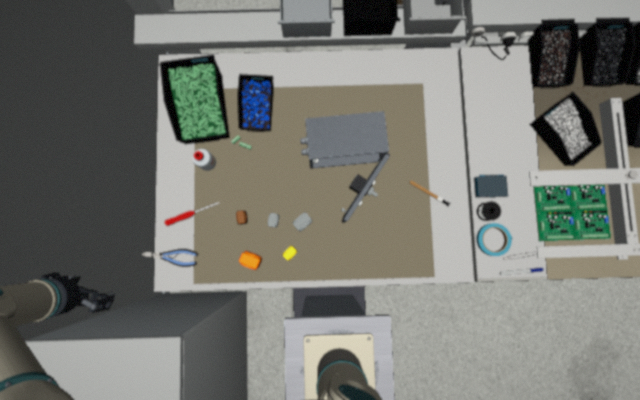

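View pics/wrist0.png

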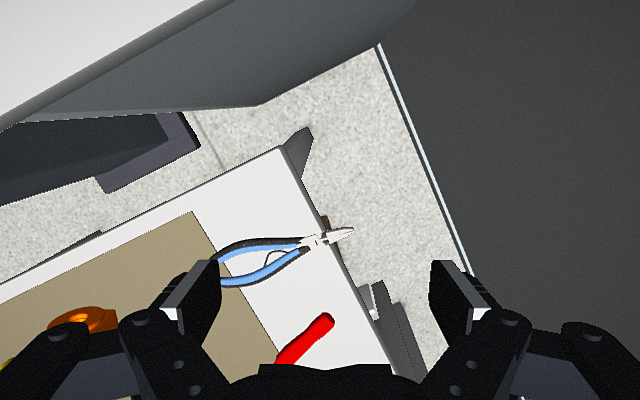

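Run:
```python
from h import *
crop('top0',225,190,325,275,8,'t0a'); crop('top0',290,100,410,230,4,'t0b'); crop('side0',220,170,420,280,4,'s0a')
```

```text
(no output)
```

View pics/t0a.png

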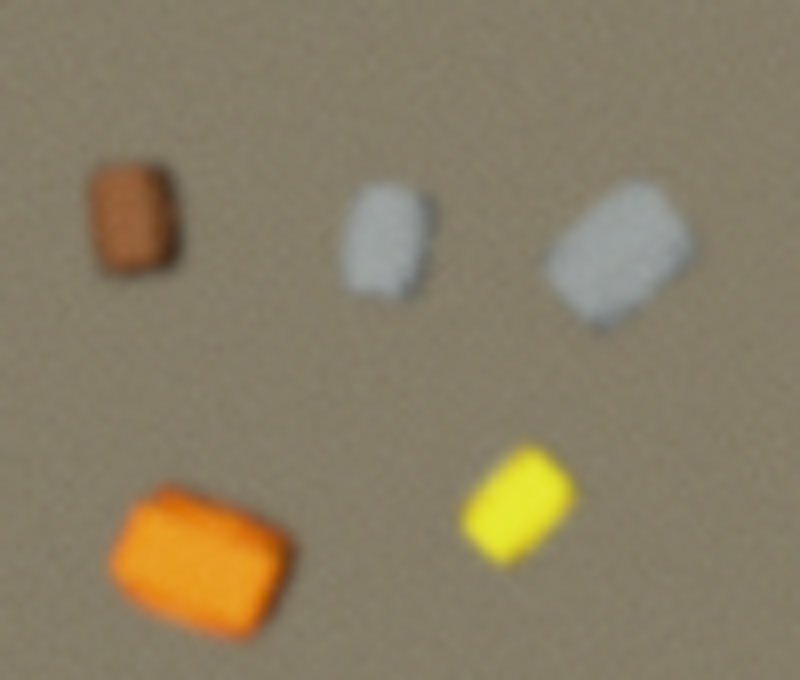

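View pics/t0b.png

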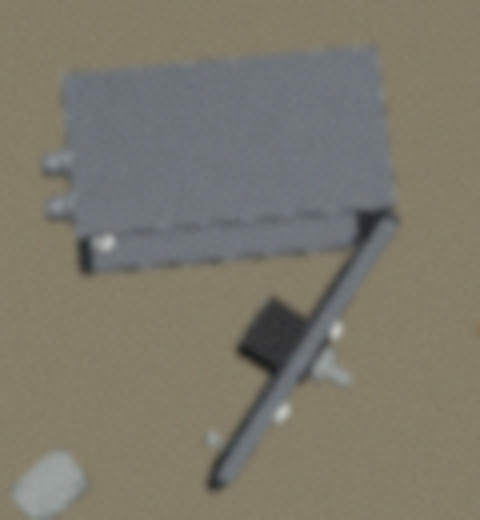

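View pics/s0a.png

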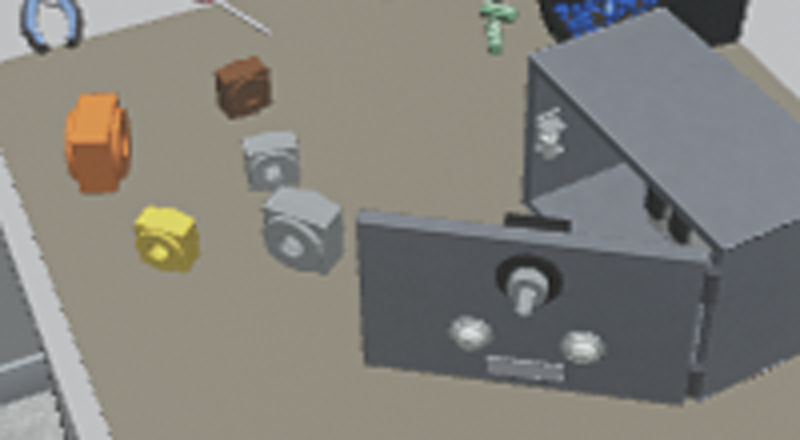

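Run:
```python
from h import *
print('cam',cams.get_calibration('top'))
P=lambda u,v,z: print((u,v),ray('top0',u,v,z).round(1))
for c in [(345,180),(432,200),(425,255),(410,298),(342,290),(385,182)]: P(225+c[0]/8,190+c[1]/8,38)
P(273,220,38)
print('encl');
for c in [(68,72),(377,46),(392,208),(82,236)]: P(290+c[0]/4,100+c[1]/4,150)
print('door'); 
for c in [(390,218),(372,215),(217,485),(350,380)]: P(290+c[0]/4,100+c[1]/4,147 if c[0]!=350 else 115)
print('shaft base',*[ray('top0',290+a/4,100+b/4,115).round(1) for a,b in [(318,362),(348,382)]])
P(203,157,110);P(217,204,10);P(165,222,20);P(440,200,5);P(410,181,5)
P(241,217,38);P(302,221,50);P(290,253,35);P(250,260,50)
```

```text
cam {'fx': 379.8120879638001, 'fy': 379.8120879638001, 'cx': 317.571348196825, 'cy': 197.84005196095052, 'R': array([[-0.02832379, -0.99958807,  0.00463164],
       [-0.99353971,  0.0276424 , -0.11006695],
       [ 0.10989358, -0.00771923, -0.99391338]]), 't': array([  62.14131603,  505.58337387, 1116.99469475])}
(268.125, 212.5) [466.3 196.2  38. ]
(279.0, 215.0) [457.9 164.   38. ]
(278.125, 221.875) [437.6 166.9  38. ]
(276.25, 227.25) [421.8 172.8  38. ]
(267.75, 226.25) [425.5 197.8  38. ]
(273.125, 212.75) [465.1 181.3  38. ]
(273, 220) [443.6 182.   38. ]
encl
(307.0, 118.0) [715.6  71.7 150. ]
(384.25, 111.5) [ 728.3 -142.   150. ]
(388.0, 152.0) [ 614.1 -146.8  150. ]
(310.5, 159.0) [600.4  65.1 150. ]
door
(387.5, 154.5) [ 607.8 -145.7  147. ]
(383.0, 153.75) [ 610.3 -133.5  147. ]
(344.25, 221.25) [428.8 -20.9 147. ]
(377.5, 195.0) [ 500.8 -118.6  115. ]
shaft base [514.1 -96.8 115. ] [ 499.4 -117.1  115. ]
(203, 157) [623.1 368.9 110. ]
(217, 204) [498.7 355.1  10. ]
(165, 222) [447.7 508.7  20. ]
(440, 200) [ 492.5 -328.6    5. ]
(410, 181) [ 554.1 -239.5    5. ]
(241, 217) [455.1 276.8  38. ]
(302, 221) [437.6  95.7  50. ]
(290, 253) [345.1 133.8  35. ]
(250, 260) [328.8 249.1  50. ]
```

```bash
python3 -m creep '[[[0,-0.35,0.35],0,0],[[0,-0.7,0.7],0,0],[[0,-1,1],0,0],[[0,-1,1],0,0]]'; python3 -m creep '[[[0,-0.35,0.35],-0.19,0],[[0,-0.7,0.7],-0.38,0],[[0,-1,1],-0.57,0],[[0,-1,1],-0.66,0]]'
```

```text
clock: 0.55
eef_pos: [333.0, 444.1, 209.3]
tool_rot: [-0.946, 1.565, -1.405]
force: [-0.3, 0.6, 0.1]
width: 85.5
clock: 0.95
eef_pos: [378.5, 311.0, 209.2]
tool_rot: [-1.62, 1.566, -1.558]
force: [0.2, 0.6, -0.2]
width: 85.8
```

```bash
python3 -m creep '[[[0,-0.45,0.2],0,0],[[0,-0.9,0.4],0,0],[[0,-1,0.4],0,0],[[0,-1,0.4],0,0],[[0,-1,0.4],0,0]]'
python3 - <<'E'
from h import *
s=readout.read_state(); print(s['eef_pos'],s['qpos'].round(2)); print(Ro.from_euler('xyz',s['tool_rot']).as_matrix().round(3))
snap('wrist','w1'); print(proj('w1',[443,182,20]))
E
```

```text
clock: 1.45
eef_pos: [422.2, 222.4, 209.4]
tool_rot: [1.78, 1.57, 1.849]
force: [-0.8, 1.0, -0.8]
width: 85.7
[422.19973598 222.38320356 209.4212908 ] [-0.48  0.38 -0.09  1.98  0.04  0.78  1.05]
[[-0.    -0.069  0.998]
 [ 0.001  0.998  0.069]
 [-1.     0.001 -0.   ]]
(np.float64(285.1191307318483), np.float64(188.80420664631816))
```

View pics/w1.png

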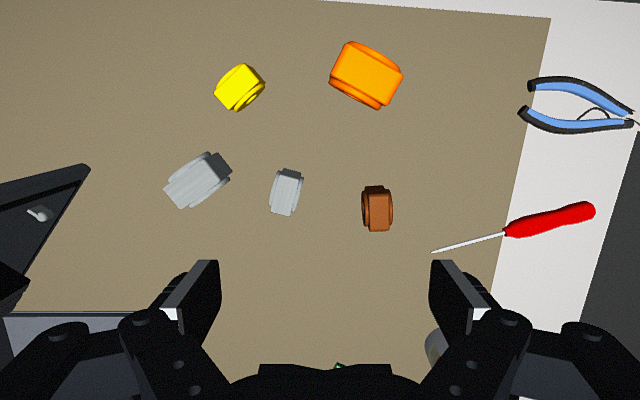

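Run:
```python
from h import *
crop('w1',240,140,340,240,8,'w1a')
c=np.load('pics/w1.npz'); print(c['R'].round(3),(-c['R'].T@c['t']).round(1))
```

```text
[[-0.071  0.997  0.001]
 [ 0.959  0.068  0.276]
 [ 0.275  0.02  -0.961]] [353.2 216.4 373.9]
```

View pics/w1a.png

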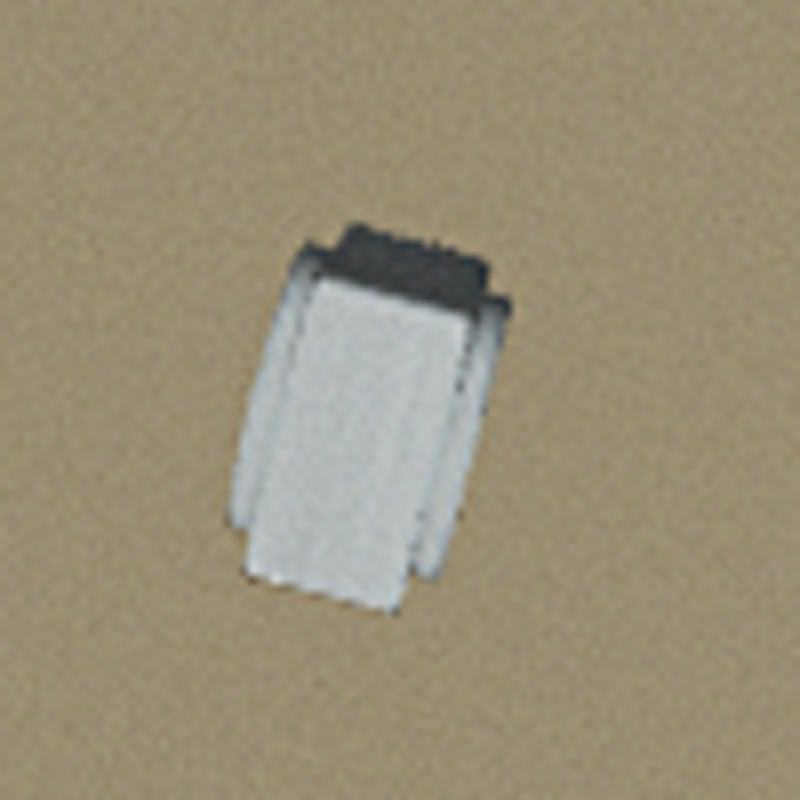

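Run:
```python
from h import *
C=[ray('w1',240+a/8,140+b/8,40) for a,b in [(318,275),(470,318),(397,612),(247,572)]]
C=np.array(C);print(C.round(1)); print(C.mean(0))
b=(C[1]-C[0]+C[2]-C[3])/2; l=(C[3]-C[0]+C[2]-C[1])/2
print(np.linalg.norm(b),np.linalg.norm(l),np.degrees(np.arctan2(b[1],b[0])),np.degrees(np.arctan2(l[1],l[0])))
s,R=plan([440,-75,125])
```

```text
[[424.  178.2  40. ]
 [428.  196.7  40. ]
 [466.  189.6  40. ]
 [462.1 170.8  40. ]]
[445.03220078 183.81905544  40.        ]
19.098470205052557 38.820417977629155 78.0758893463143 -10.849781483376542
d(10cm) tool: [ 0.841 -2.985 -0.03 ]
```

```bash
python3 -m creep '[[[0,-0.45,0],0,1],[[0,-0.9,0],0,1],[[0,-1,0],0,1]]'; python3 -m creep '[[[0,-0.45,0],0,1],[[0,-0.9,0],0,1],[[0,-1,0],0,1]]'; python3 -m creep '[[[0,-0.45,-0.1],0,1],[[0,-0.9,-0.13],0,1],[[0,-1,-0.13],0,1],[[0,-1,-0.13],0,1]]'
python3 - <<'E'
from h import *
plan([430,-80,103])
print(readout.read_state()['qpos'].round(2))
snap('side','s2');snap('wrist','w2')
E
```

```text
clock: 1.8
eef_pos: [428.9, 118.0, 209.2]
tool_rot: [-2.093, 1.568, -2.029]
force: [-0.3, 0.4, -0.1]
width: 43.9
clock: 2.1
eef_pos: [436.4, 18.4, 209.4]
tool_rot: [-1.575, 1.569, -1.511]
force: [-0.4, 1.0, 0.2]
width: -0.1
clock: 2.5
eef_pos: [430.7, -79.1, 209.4]
tool_rot: [0.523, 1.57, 0.589]
force: [-0.6, 0.3, 0.1]
width: -0.0
d(10cm) tool: [ 1.064 -0.009 -0.008]
[ 0.13  0.33 -0.02  2.08  0.01  0.73  1.74]
```

View pics/w2.png

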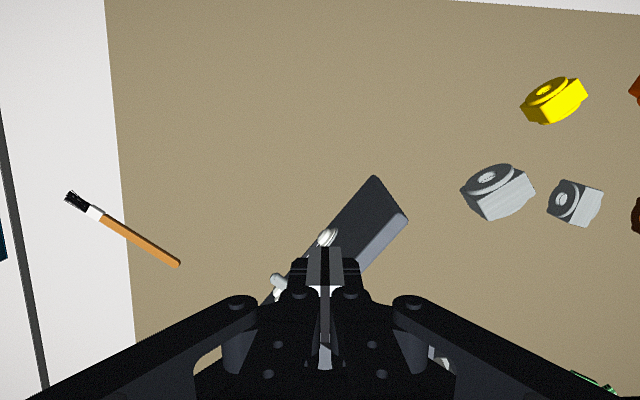

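View pics/s2.png

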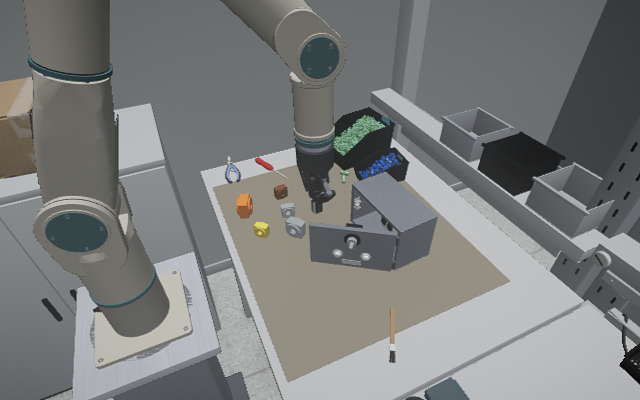

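Run:
```python
from h import *
print(proj('s2',[430.7,-79,209]),proj('s2',[430.7,-79,103]))
print('door free edge top:', ray('w2',376,176,147),ray('w2',408,214,147), 'face bottom z11')
crop('w2',520,150,640,250,6,'w2a')
```

```text
(np.float64(316.4596494426859), np.float64(218.62247430755062)) (np.float64(317.5403552824233), np.float64(250.51602588239115))
door free edge top: [406.389764   -46.25864346 147.        ] [430.89904776 -21.72155234 147.        ] face bottom z11
```

View pics/w2a.png

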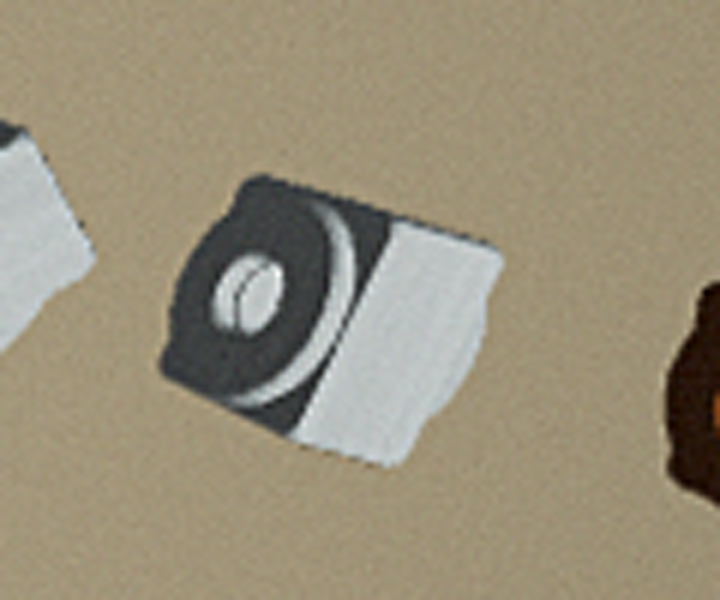

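```bash
python3 -m creep '[[[0.5,0,0],0,1],[[1,0,0],0,1],[[1,0,0],0,1]]'; python3 -m creep '[[[0.06,0,0],0,1],[[0.06,0,0],0,1]]'
python3 - <<'E'
from h import *
# arc waypoints in tool coordinates
H=np.array([607.,-145.]); s=readout.read_state(); R=Ro.from_euler('xyz',s['tool_rot']).as_matrix()
p0=s['eef_pos']
for a in [55,50,45,40,35,30,25,20,15,12,9,7.6,5.6,3.6]:
    th=np.radians(a); yd=np.array([-np.sin(th),np.cos(th)]); n=np.array([np.cos(th),np.sin(th)])
    # finger box half 11 along tool z,  ~14 along y
    d=np.radians(a-3.8); half=11*np.cos(d)+12*np.sin(d)
    p=H+184*yd-(6+half)*n
    print(a,p.round(0),(R.T@(np.r_[p,p0[2]]-p0)/100).round(2))
E
```

```text
clock: 2.9
eef_pos: [425.3, -75.9, 104.1]
tool_rot: [2.852, 1.557, 2.924]
force: [-0.5, -0.3, -0.5]
width: -0.0
clock: 3.1
eef_pos: [431.5, -78.5, 105.0]
tool_rot: [-0.053, 1.568, 0.016]
force: [0.6, 0.6, -0.1]
width: 0.1
55 [444. -58.] [0.   0.2  0.13]
50 [452. -44.] [0.   0.33 0.23]
45 [461. -31.] [0.   0.46 0.33]
40 [472. -18.] [0.   0.57 0.45]
35 [484.  -7.] [0.   0.68 0.57]
30 [497.   4.] [0.   0.78 0.71]
25 [511.  13.] [0.   0.86 0.85]
20 [525.  21.] [0.   0.93 1.01]
15 [541.  28.] [0.   0.98 1.17]
12 [551.  31.] [0.   1.01 1.26]
9 [560.  34.] [0.   1.03 1.36]
7.6 [565.  35.] [0.   1.04 1.41]
5.6 [572.  36.] [0.   1.05 1.48]
3.6 [579.  38.] [0.   1.06 1.55]
```

```bash
python3 -m creep '[[[0,0.1,0.06],0,1],[[0,0.2,0.13],0,1],[[0,0.27,0.18],0,1],[[0,0.33,0.23],0,1],[[0,0.4,0.28],0,1],[[0,0.46,0.33],0,1],[[0,0.52,0.39],0,1],[[0,0.57,0.45],0,1],[[0,0.63,0.51],0,1],[[0,0.68,0.57],0,1],[[0,0.73,0.64],0,1],[[0,0.78,0.71],0,1],[[0,0.82,0.78],0,1],[[0,0.86,0.85],0,1],[[0,0.9,0.93],0,1],[[0,0.93,1.0],0,1],[[0,0.93,1.0],0,1]]'
python3 - <<'E'
from h import *
print(readout.read_state()['qpos'].round(2))
plan([579,38,103]); snap('side','s3')
E
```

```text
clock: 4.8
eef_pos: [524.9, 21.0, 103.4]
tool_rot: [0.276, 1.569, 0.344]
force: [0.2, -0.2, -0.2]
width: -0.2
[-0.1   0.6   0.01  1.97 -0.01  0.57  1.55]
d(10cm) tool: [0.005 0.132 0.552]
```

View pics/s3.png

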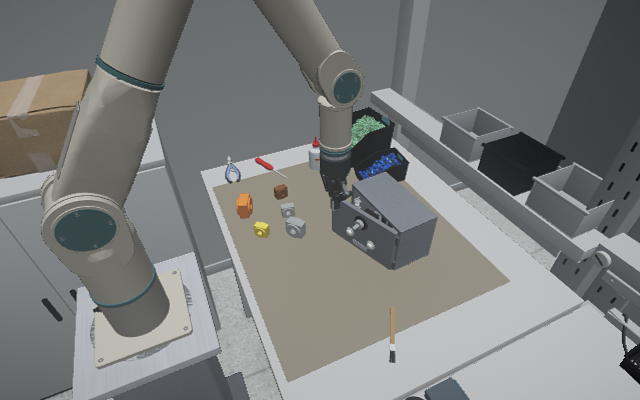

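```bash
python3 -m creep '[[[0,0.03,0.1],0,1],[[0,0.06,0.2],0,1],[[0,0.09,0.28],0,1],[[0,0.11,0.36],0,1],[[0,0.11,0.4],0,1],[[0,0.12,0.44],0,1]]';python3 -m creep '[[[0,0.01,0.03],0,1],[[0,0.01,0.06],0,1],[[0,0.01,0.08],0,1]]';python3 -m creep '[[[0,0,0.02],0,1],[[0,0,0.03],0,1]]'
```

```text
clock: 5.45
eef_pos: [566.8, 35.1, 103.3]
tool_rot: [-2.801, 1.57, -2.733]
force: [-0.2, 0.3, -0.6]
width: -0.2
clock: 5.75
eef_pos: [572.4, 36.1, 103.2]
tool_rot: [-3.046, 1.566, -2.979]
force: [-2.7, 0.3, 1.4]
width: 0.1
clock: 5.95
eef_pos: [578.5, 37.1, 103.6]
tool_rot: [0.154, 1.569, 0.221]
force: [-0.8, 0.2, 0.5]
width: -0.3
```

```bash
python3 -m creep '[[[0,0,0.02],0,1],[[0,0,0.04],0,1]]';python3 - <<'E'
from h import *
snap('top','t4'); crop('t4',280,90,420,230,4,'t4a'); snap('wrist','w4')
E
```

```text
clock: 6.15
eef_pos: [580.0, 37.2, 103.3]
tool_rot: [3.083, 1.567, -3.132]
force: [-6.1, 0.3, 5.4]
width: -0.1
```

View pics/t4a.png

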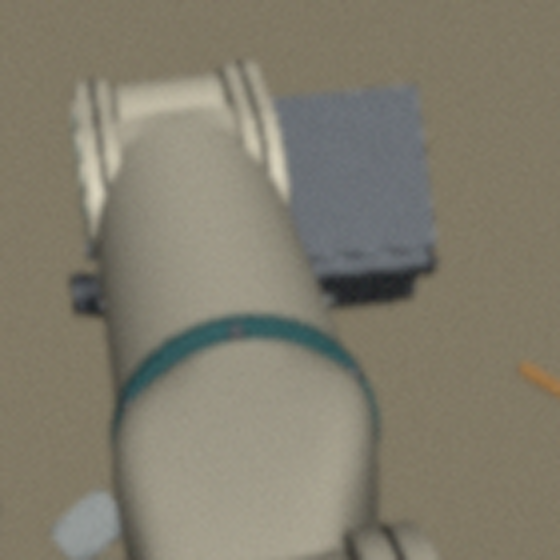

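View pics/w4.png

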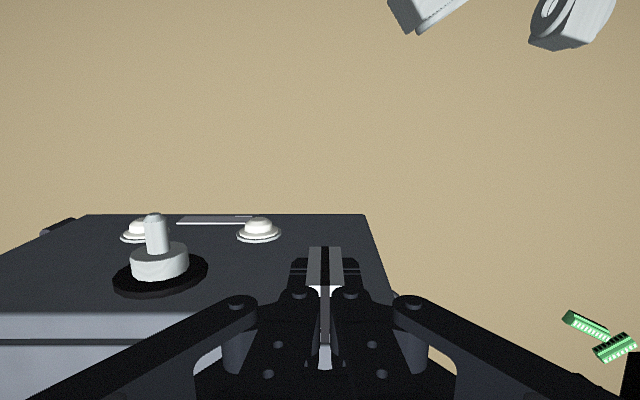

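```bash
python3 -m creep '[[[0,0,0.03],0,1],[[0,0,0.03],0,1]]'
```

```text
clock: 6.45
eef_pos: [579.9, 37.2, 103.0]
tool_rot: [3.129, 1.562, -3.087]
force: [-11.8, 0.1, 8.8]
width: 0.1
```

```bash
python3 -m creep '[[[0,0,0.03],0,1],[[0,0,0.03],0,1]]'
```

```text
clock: 6.65
eef_pos: [579.7, 37.2, 102.8]
tool_rot: [3.138, 1.556, -3.078]
force: [-17.2, 0.0, 13.3]
width: 0.1
```

```bash
python3 -m creep '[[[0,0,-0.2],0,1],[[0,0,-0.5],0,0.5],[[-0.5,0,-0.8],0,0],[[-1,0,-0.9],0,0],[[-1,0,-0.9],0,0]]'
python3 - <<'E'
from h import *
s=readout.read_state();print(s['eef_pos'],Ro.from_euler('xyz',s['tool_rot']).as_matrix().round(3),s['force']); snap('wrist','w5'); crop('w5',0,200,400,400,2,'w5a')
E
```

```text
clock: 7.15
eef_pos: [500.3, 31.7, 208.1]
tool_rot: [0.045, 1.561, 0.112]
force: [1.4, 0.6, -0.3]
width: 58.3
[500.26293666  31.66550989 208.1492303 ] [[ 0.01  -0.067  0.998]
 [ 0.001  0.998  0.067]
 [-1.     0.     0.01 ]] [ 1.39514002  0.57094842 -0.26869198]
```

View pics/w5.png

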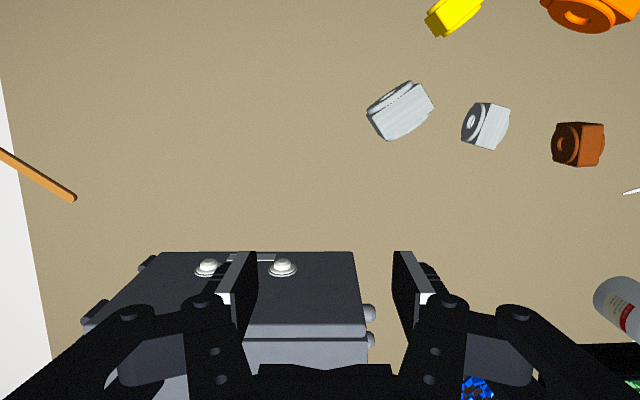

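Run:
```python
from h import *
crop('w4',90,190,240,310,5,'w4a')
```

```text
(no output)
```

View pics/w4a.png

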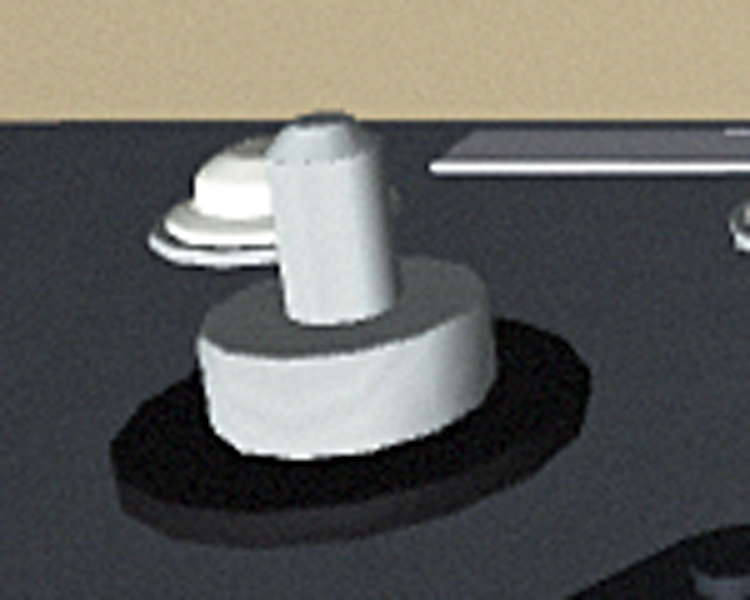

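```bash
cat > fit.py <<'E'
from h import *
from scipy.optimize import least_squares
def ext(f,F,th,d,r,z=115):
    ax=np.array([np.cos(th),np.sin(th),0]); yy=np.array([-np.sin(th),np.cos(th),0]); zz=np.array([0,0,1.])
    c=np.array([F[0],F[1],z])-d*ax
    P=np.array([proj(f,c+r*(np.cos(t)*yy+np.sin(t)*zz)) for t in np.linspace(0,2*np.pi,72)])
    return P[:,0].min(),P[:,0].max(),P[:,1].min(),P[:,1].max()
E
python3 - <<'E'
from fit import *
o=lambda a:90+a/5
r_=lambda b:190+b/5
def res(p):
    F=p[:2];th=p[2]
    a=ext('w4',F,th,0,12.5); b=ext('w4',F,th,15.5,5); c=ext('w4',F,th,0,5)
    return np.array([a[0]-o(199),a[1]-o(491),a[2]-r_(257),a[3]-r_(357),b[0]-o(268),b[1]-o(383),c[0]-o(284),c[1]-o(397),(th-0.063)/0.02])
s=least_squares(res,[581,-38,0.06]); print(s.x, s.fun.round(2))
# enclosure edges in w5: top front edge door line
for u,v in [(163,252),(352,251)]: print(ray('w5',u,v,11))
E
```

```text
[ 5.83887430e+02 -4.19658931e+01  6.00583959e-02] [-0.84 -0.63 -0.87  0.79 -0.7   0.39  0.53  1.29 -0.15]
[ 607.03555633 -143.15085734   11.        ]
[591.36860733  66.94713628  11.        ]
```

Run:
```python
from h import *
crop('w5',440,80,620,190,4,'w5b'); print(readout.read_state()['qpos'].round(2))
C=np.array([ray('w5',440+a/4,80+b/4,40) for a,b in [(212,90),(278,110),(258,288),(190,270)]]);print(C.round(1),C.mean(0))
```

```text
[-0.13  0.41  0.01  1.94 -0.01  0.78  1.53]
[[423.9 177.7  40. ]
 [427.2 193.6  40. ]
 [467.5 197.7  40. ]
 [464.4 180.9  40. ]] [445.73185728 187.45850114  40.        ]
```

View pics/w5b.png

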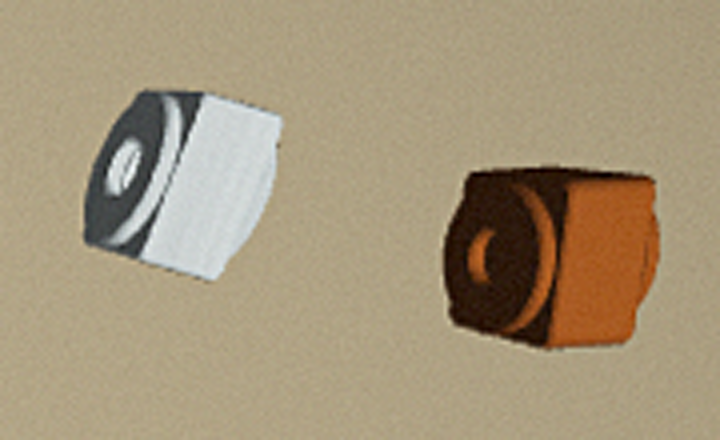

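```bash
python3 -m creep '[[[0,0.3,-0.1],-0.19,0],[[0,0.6,-0.2],-0.38,0],[[0,0.9,-0.25],-0.57,0],[[0,1,-0.29],-0.76,0],[[0,1,-0.29],-0.95,0],[[0,1,-0.29],-1,0]]'
python3 - <<'E'
from h import *
s,R=plan([445,184,100]); print(np.degrees(np.arctan2(R[1,1],R[0,1])))
E
```

```text
clock: 7.8
eef_pos: [462.3, 130.3, 202.3]
tool_rot: [1.041, 1.57, 1.9]
force: [0.7, 0.4, -0.0]
width: 85.3
d(10cm) tool: [1.024 0.481 0.293]
139.18467121539987
```

```bash
python3 -m creep '[[[0,0.25,0.15],-0.19,0],[[0.2,0.48,0.29],-0.38,0],[[0.5,0.48,0.29],-0.57,0],[[0.9,0.48,0.29],-0.66,0],[[0.9,0.48,0.29],-0.66,0],[[0.9,0.48,0.29],-0.66,0]]'
python3 - <<'E'
from h import *
s,R=plan([445,184,3]); print(s['eef_pos'],np.degrees(np.arctan2(R[1,1],R[0,1])))
snap('wrist','w6')
E
```

```text
clock: 8.4
eef_pos: [444.7, 182.8, 112.8]
tool_rot: [1.844, 1.569, -3.069]
force: [0.2, 0.6, -0.5]
width: 85.4
d(10cm) tool: [ 1.098 -0.003  0.013]
[444.70450085 182.79112741 112.76926473] 168.46245073230216
```

View pics/w6.png

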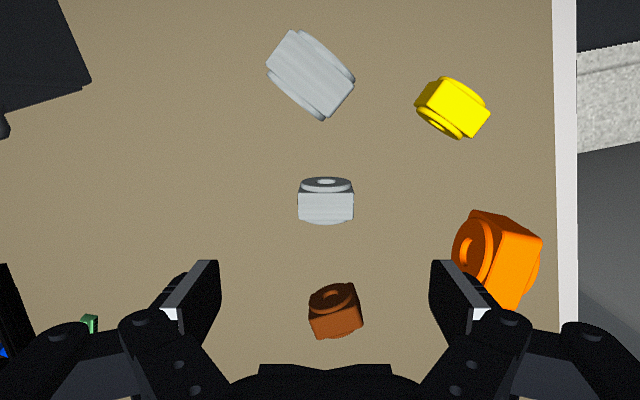

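Run:
```python
from h import *
crop('w6',280,160,370,240,8,'w6a')
```

```text
(no output)
```

View pics/w6a.png

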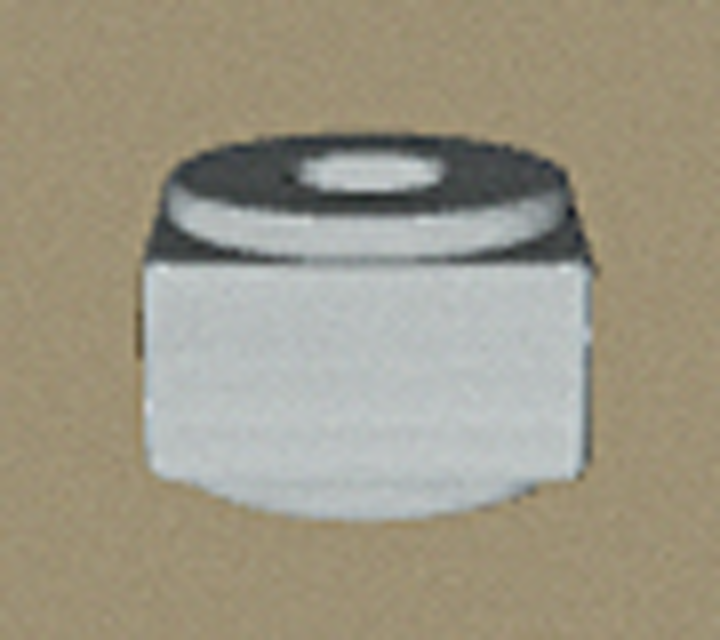

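```bash
python3 - <<'E'
from h import *
C=np.array([ray('w6',280+a/8,160+b/8,40) for a,b in [(148,265),(588,265),(582,478),(152,478)]]);print(C.round(1),C.mean(0)); 
plan(np.r_[C.mean(0)[:2],3])
E
python3 -m creep '[[[0.4,0,0],0,0],[[0.8,0,0],0,0],[[0.95,0,0],0,0],[[0.95,0,0],0,0]]'
```

```text
[[463.  169.9  40. ]
 [425.3 177.6  40. ]
 [429.3 196.8  40. ]
 [466.9 189.2  40. ]] [446.10081873 183.35352498  40.        ]
d(10cm) tool: [ 1.109 -0.003  0.002]
clock: 8.85
eef_pos: [445.2, 182.8, 18.2]
tool_rot: [2.982, 1.57, -1.931]
force: [0.3, -0.8, 1.4]
width: 85.4
```

```bash
python3 -m creep '[[[0.14,0,0],0,0],[[0.14,0,0],0,1],[[0.14,0,0],0,1],[[0.14,0,0],0,1],[[0.14,0,0],0,1],[[0.14,0,0],0,1],[[0.14,0,0],0,1]]'
```

```text
clock: 9.55
eef_pos: [445.8, 183.1, 6.1]
tool_rot: [-1.003, 1.568, 0.368]
force: [-0.1, -0.6, 10.0]
width: 38.2
```

```bash
python3 -m creep '[[[-0.3,0,0],0,1],[[-0.7,0,0],0,1],[[-1,0,0],0,1],[[-1,0,0],0,1]]'
python3 - <<'E'
from h import *
s,R=plan([520,-46,110]); print(s['qpos'].round(2),np.degrees(np.arctan2(R[1,1],R[0,1])))
snap('wrist','w7'); snap('side','s7'); crop('s7',230,150,430,290,4,'s7a')
E
```

```text
clock: 9.95
eef_pos: [447.7, 184.0, 108.5]
tool_rot: [-0.938, 1.562, 0.433]
force: [0.4, 0.6, -1.9]
width: 38.5
d(10cm) tool: [-0.017 -1.166 -2.11 ]
[-0.24  0.56 -0.3   2.07  0.32  0.54  2.17] 168.53606430773934
```

View pics/w7.png

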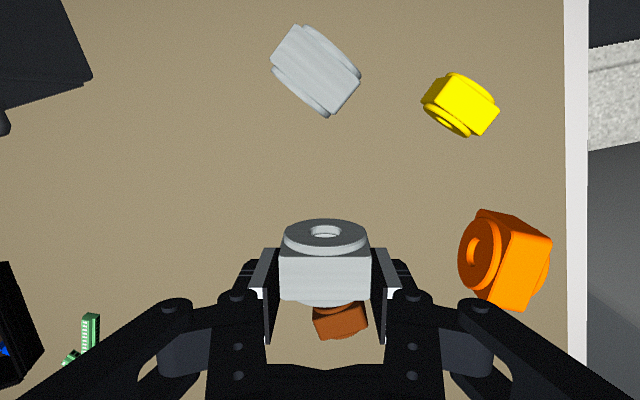

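View pics/s7a.png

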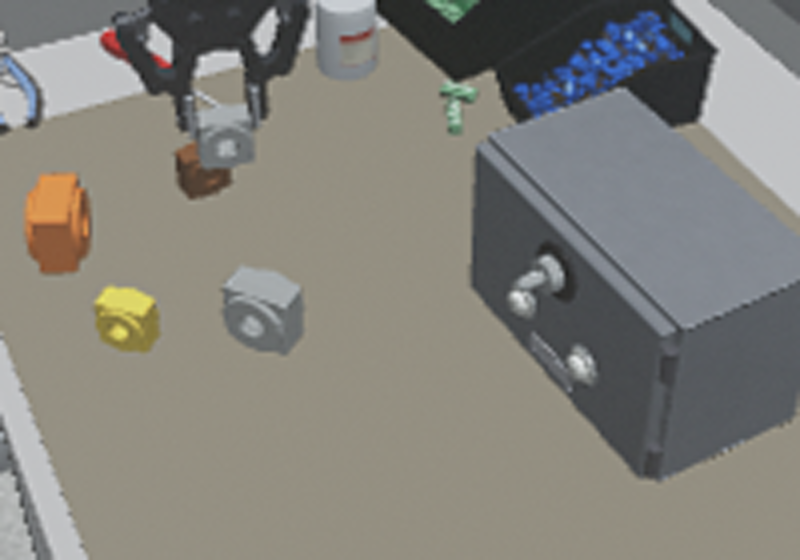

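```bash
python3 -m creep '[[[0,-0.15,-0.35],0.19,1],[[0,-0.3,-0.7],0.38,1],[[0,-0.5,-1],0.57,1],[[0,-0.5,-1],0.76,1],[[0,-0.5,-1],0.9,1],[[0,-0.5,-1],0.9,1]]'
python3 - <<'E'
from h import *
s,R=plan([510,-46.7,101]); print(s['eef_pos'],np.degrees(np.arctan2(R[1,1],R[0,1])))
E
```

```text
clock: 10.65
eef_pos: [473.1, 74.2, 103.2]
tool_rot: [2.92, 1.568, -2.7]
force: [-0.8, 0.5, -1.2]
width: 38.1
d(10cm) tool: [ 0.023 -1.18  -0.454]
[473.11999918  74.19022532 103.23255167] 128.01490945437791
```

```bash
python3 -m creep '[[[0,-0.35,-0.14],0.19,1],[[0.02,-0.7,-0.28],0.38,1],[[0.02,-1,-0.38],0.57,1],[[0.02,-1,-0.45],0.76,1],[[0.02,-1,-0.45],0.76,1],[[0.02,-1,-0.45],0.76,1]]'
python3 - <<'E'
from h import *
s,R=plan([524,-45.8,101]); print(s['eef_pos'],np.degrees(np.arctan2(R[1,1],R[0,1])),s['qpos'].round(2))
E
```

```text
clock: 11.25
eef_pos: [499.7, -30.7, 101.8]
tool_rot: [2.83, 1.569, 2.904]
force: [0.2, -0.1, -0.5]
width: 38.1
d(10cm) tool: [ 0.007 -0.169  0.232]
[499.66858124 -30.65823508 101.77957978] 94.22817538597185 [-0.01  0.58  0.02  2.03 -0.02  0.53  1.67]
```

```bash
python3 -m creep '[[[0.01,-0.1,0.1],0.01,1],[[0.01,-0.165,0.2],0.01,1],[[0.01,-0.165,0.2],0.01,1],[[0.01,-0.165,0.2],0.01,1]]'
python3 - <<'E'
from h import *
s,R=plan([524,-45.8,101]); print(s['eef_pos'],np.degrees(np.arctan2(R[1,1],R[0,1])),s['force'])
snap('wrist','w8');snap('side','s8'); crop('s8',300,170,440,280,5,'s8a')
E
```

```text
clock: 11.65
eef_pos: [521.7, -46.9, 101.2]
tool_rot: [2.253, 1.571, 2.313]
force: [-0.4, 0.2, -0.4]
width: 38.4
d(10cm) tool: [0.002 0.01  0.024]
[521.69992846 -46.89206707 101.23986949] 93.44083360274735 [-0.36638444  0.15597352 -0.44314535]
```

View pics/w8.png

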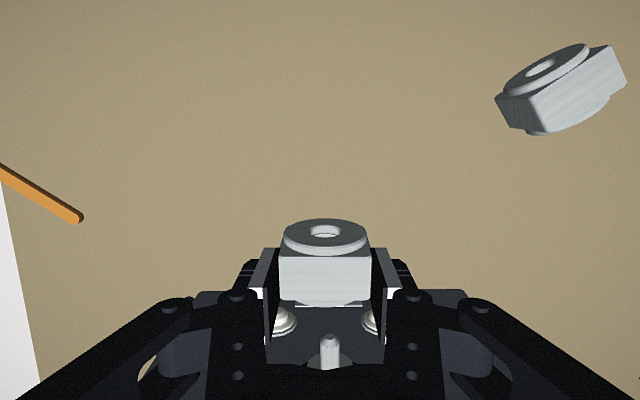

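View pics/s8a.png

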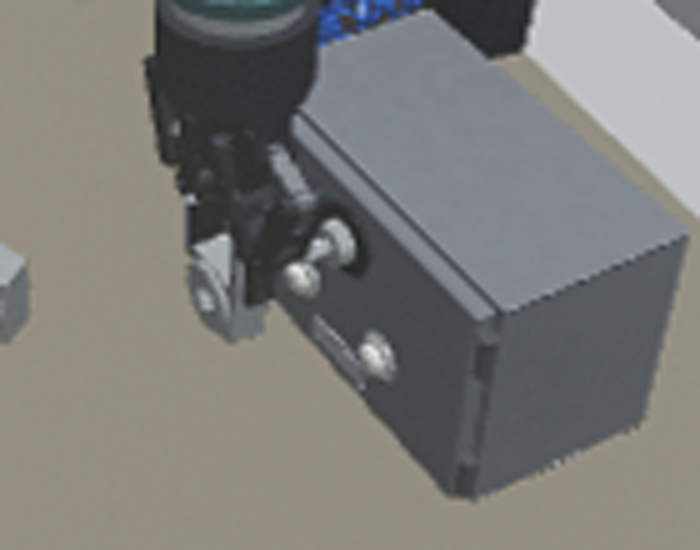

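Run:
```python
from fit import *
crop('w8',260,200,400,380,4,'w8a')
print('mouthB', ext('w8',[521.7-14,-46.9-.9],0.06,0,7,115.2)) 
print('colB', ext('w8',[521.7-14,-46.9-.9],0.06,0,19,115.2)) 
print('tip', ext('w8',[583.9,-42],0.062,17,4), ext('w8',[583.9,-42],0.062,0,12.5),ext('w8',[583.9,-42],0.062,15,5))
```

```text
mouthB (np.float64(311.7998291879887), np.float64(342.61777096745595), np.float64(223.21493293175112), np.float64(233.90946725035283))
colB (np.float64(285.1765270241908), np.float64(369.29991440321044), np.float64(215.33206834590922), np.float64(244.69078249601998))
tip (np.float64(321.20106213747596), np.float64(337.14752647050074), np.float64(334.5809982870232), np.float64(344.9602858683643)) (np.float64(304.7625749439265), np.float64(353.42868305865215), np.float64(351.2874021634375), np.float64(386.7614085369746)) (np.float64(319.22538203488705), np.float64(339.09882010296604), np.float64(336.6689619980468), np.float64(349.7903509757597))
```

View pics/w8a.png

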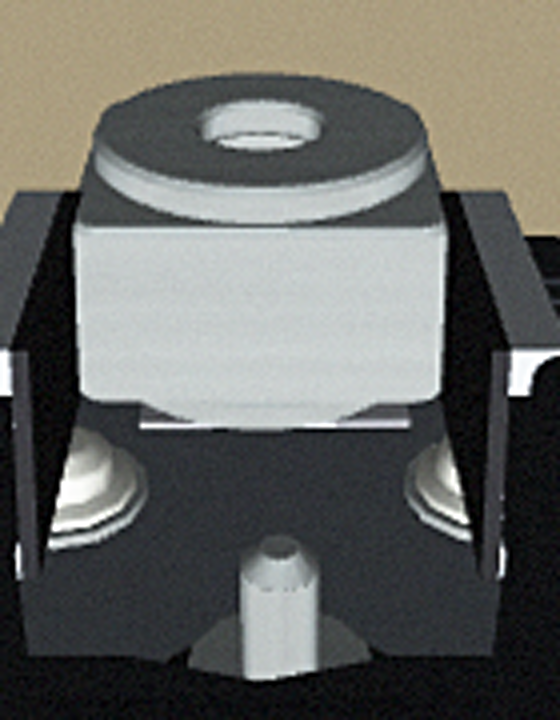

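```bash
python3 -m creep '[[[0,0.1,0.05],0,1],[[0,0.21,0.15],0,1],[[0,0.21,0.25],0,1],[[0,0.21,0.28],0,1],[[0,0.21,0.28],0,1]]'
python3 - <<'E'
from h import *
s=readout.read_state(); print(s['eef_pos'],s['force'])
snap('wrist','w9'); crop('w9',260,200,400,380,4,'w9a')
E
```

```text
clock: 12.25
eef_pos: [548.5, -24.0, 101.2]
tool_rot: [-2.29, 1.571, -2.229]
force: [-0.6, 0.1, -0.3]
width: 38.4
[548.51311852 -23.99943648 101.17242952] [-0.56290633  0.05835498 -0.27122416]
```

View pics/w9a.png

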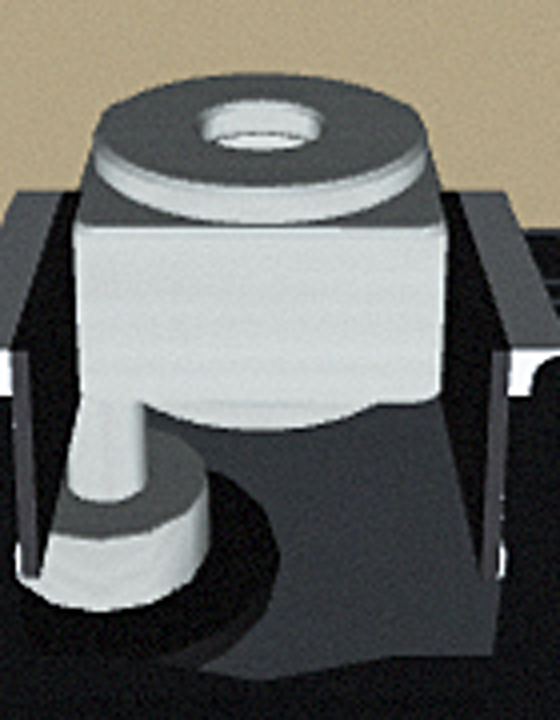

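```bash
python3 -m creep '[[[0,0,-0.08],0,1],[[0,-0.1,-0.08],0,1],[[0,-0.19,-0.08],0,1],[[0,-0.19,-0.08],0,1],[[0,-0.19,-0.08],0,1]]'
python3 - <<'E'
from fit import *
s=readout.read_state(); print(s['eef_pos'],s['force'])
snap('wrist','w10'); crop('w10',260,200,400,380,4,'w10a')
e=s['eef_pos'];print(ext('w10',[583.9,-41.7],.062,0,5),ext('w10',[583.9,-41.7],.062,0,12.5),ext('w10',[e[0]-14,e[1]-.9],.062,0,7))
E
```

```text
clock: 12.8
eef_pos: [541.4, -44.4, 101.5]
tool_rot: [-0.142, 1.57, -0.084]
force: [0.6, 0.7, -1.5]
width: 38.2
[541.37034264 -44.38611812 101.47607366] [ 0.60145192  0.65532937 -1.498978  ]
(np.float64(316.73009370120246), np.float64(336.74360827448027), np.float64(327.53941962494224), np.float64(340.25704982061643)) (np.float64(301.6760468326514), np.float64(351.82050445264747), np.float64(318.8548699956184), np.float64(350.7739937987063)) (np.float64(311.1567380056024), np.float64(341.9265189647785), np.float64(221.9036003464751), np.float64(232.49343710137867))
```

View pics/w10a.png

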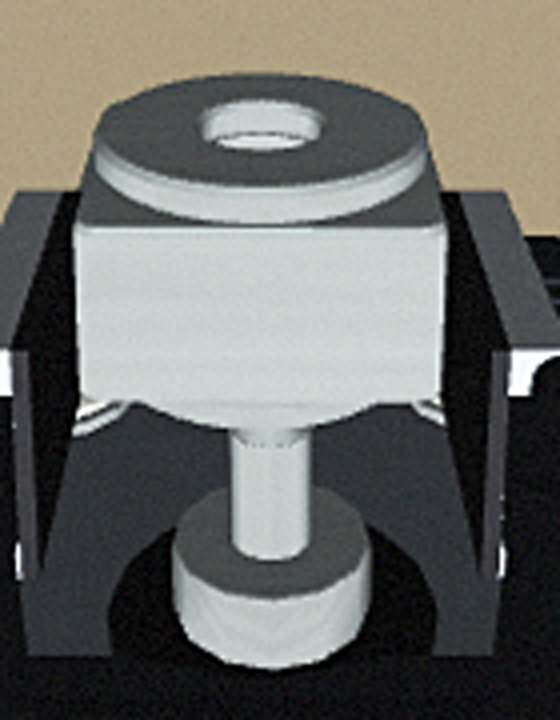

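```bash
python3 -m creep '[[[0,0.012,0.03],0,1],[[0,0.012,0.06],0,1],[[0,0.012,0.09],0,1],[[0,0.012,0.11],0,1],[[0,0.012,0.11],0,1]]';python3 -m creep '[[[0,0,0.02],0,1],[[0,0,0.03],0,1],[[0,0,0.04],0,1]]'
```

```text
clock: 13.35
eef_pos: [552.6, -41.6, 101.3]
tool_rot: [0.028, 1.57, 0.088]
force: [-0.1, 0.2, -1.6]
width: 38.0
clock: 13.65
eef_pos: [554.0, -41.7, 101.1]
tool_rot: [3.086, 1.566, -3.137]
force: [-6.5, -1.0, 2.8]
width: 38.1
```

Run:
```python
from fit import *
s=readout.read_state(); print(s['eef_pos'],s['force'])
snap('wrist','w11'); crop('w11',260,200,400,380,4,'w11a')
```

```text
[554.02352062 -41.66144634 101.1209962 ] [-6.45882725 -1.00844971  2.7968652 ]
```

View pics/w11a.png

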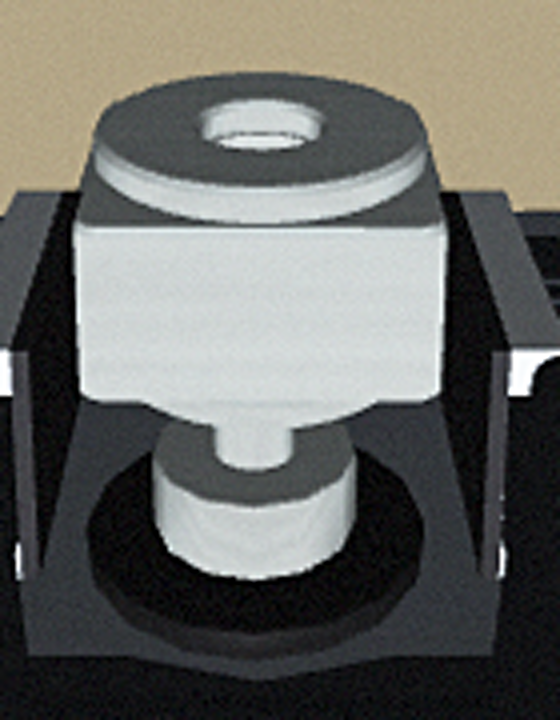

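```bash
python3 -m creep '[[[0,0,-0.06],0,1],[[0,-0.009,-0.06],0,1],[[0,-0.009,-0.02],0,1],[[0,-0.009,0],0,1],[[0,-0.009,0.02],0,1],[[0,-0.009,0.03],0,1]]';python3 -m creep '[[[0,0,0.02],0,1],[[0,0,0.04],0,1]]'
```

```text
clock: 14.3
eef_pos: [554.3, -42.7, 100.7]
tool_rot: [3.109, 1.561, -3.115]
force: [-11.1, -0.5, 6.7]
width: 38.1
clock: 14.5
eef_pos: [554.4, -42.7, 100.4]
tool_rot: [3.1, 1.553, -3.124]
force: [-18.6, -1.2, 12.9]
width: 38.6
```

```bash
python3 -m creep '[[[0,0,-0.1],0,1],[[0,0,-0.3],0,1],[[0,0,-0.45],0,1],[[0,0,-0.45],0.19,1],[[0,0,-0.45],0.38,1],[[0,0,-0.45],0.57,1],[[0,0,-0.45],0.76,1],[[0,0,-0.45],0.95,1],[[0,0,-0.45],1,1]]';python3 -m creep '[[[0,0,0],0.19,1],[[0,0,0],0.38,1],[[0,0,0],0.57,1],[[0,0,0],0.76,1],[[0,0,0],0.95,1],[[0,0,0],1,1]]';python3 -m creep '[[[0,0,0],0.19,1],[[0,0,0],0.38,1],[[0,0,0],0.57,1],[[0,0,0],0.76,1],[[0,0,0],0.95,1],[[0,0,0],1,1]]';python3 -m creep '[[[0,0,0],0.19,1],[[0,0,0],0.38,1],[[0,0,0],0.57,1],[[0,0,0],0.76,1],[[0,0,0],0.95,1],[[0,0,0],1,1],[[0,0,0],1,1]]'
python3 - <<'E'
from fit import *
s,R=plan([545,-43.6,101]); print(s['eef_pos'],np.degrees(np.arctan2(R[1,1],R[0,1])),s['qpos'].round(2))
snap('wrist','w12')
E
```

```text
clock: 15.4
eef_pos: [519.6, -44.5, 101.6]
tool_rot: [0.482, 1.568, -0.246]
force: [0.6, -0.6, -1.7]
width: 38.2
clock: 16.0
eef_pos: [519.0, -44.6, 101.4]
tool_rot: [0.997, 1.57, -0.514]
force: [1.1, 0.1, -0.8]
width: 38.6
clock: 16.6
eef_pos: [518.6, -44.6, 101.2]
tool_rot: [0.861, 1.57, -1.435]
force: [-0.9, -0.4, -0.8]
width: 38.1
clock: 17.3
eef_pos: [518.2, -44.6, 101.1]
tool_rot: [0.305, 1.57, -2.772]
force: [-0.6, -0.2, -0.9]
width: 38.0
d(10cm) tool: [ 0.001  0.007 -0.268]
[518.24599686 -44.60092332 101.09747973] -86.34051353955043 [-0.52  0.8   0.9   1.99 -0.89  0.81 -0.59]
```

View pics/w12.png

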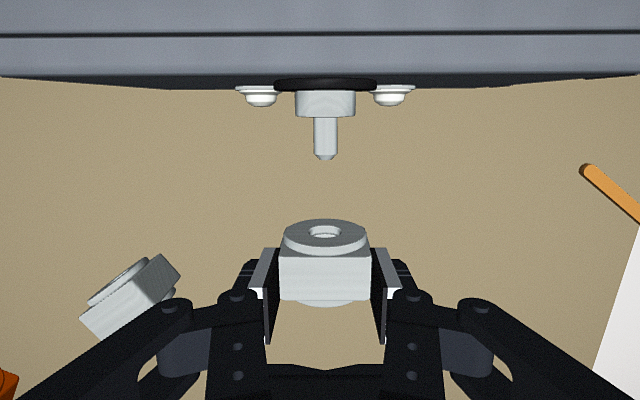

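```bash
python3 -m creep '[[[0,0,-0.1],0,1],[[0,0,-0.2],0,1],[[0,0,-0.27],0,1],[[0,0,-0.27],0,1]]'
python3 - <<'E'
from fit import *
s,R=plan([545,-43.6,101]); print(s['eef_pos'],s['force'])
snap('wrist','w13'); crop('w13',230,60,430,320,3,'w13a')
E
```

```text
clock: 17.75
eef_pos: [546.9, -43.1, 101.4]
tool_rot: [2.668, 1.569, -0.412]
force: [0.3, -0.4, -1.5]
width: 38.3
d(10cm) tool: [0.004 0.004 0.019]
[546.86112112 -43.08248859 101.36746406] [ 0.3349709  -0.44151614 -1.49912923]
```

View pics/w13a.png

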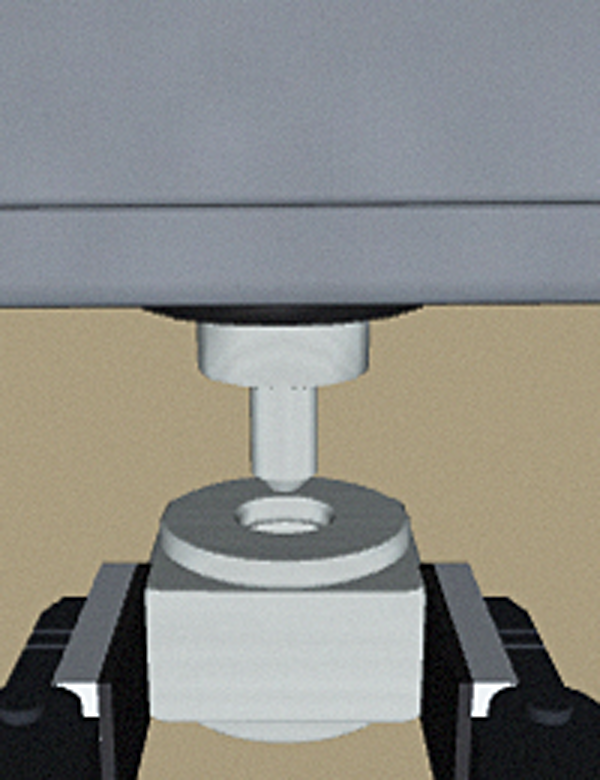

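```bash
python3 -m creep '[[[0,0,-0.03],0,1],[[0,0,-0.06],0,1],[[0,0,-0.08],0,1],[[0,0,-0.09],0,1]]'; python3 -m creep '[[[0,0,-0.02],0,1],[[0,0,-0.04],0,1],[[0,0,-0.05],0,1]]'
```

```text
clock: 18.2
eef_pos: [554.4, -42.5, 101.4]
tool_rot: [1.986, 1.571, -1.095]
force: [-0.4, -1.3, -1.6]
width: 38.2
clock: 18.5
eef_pos: [559.4, -42.2, 101.4]
tool_rot: [2.893, 1.571, -0.189]
force: [0.6, 0.3, -0.8]
width: 38.2
```

```bash
python3 -m creep '[[[0,0,-0.03],0,1],[[0,0,-0.06],0,1],[[0,0,-0.08],0,1],[[0,0,-0.09],0,1]]'; python3 -m creep '[[[0,0,-0.02],0,1],[[0,0,-0.03],0,1],[[0,0,-0.03],0,1]]'
```

```text
clock: 18.9
eef_pos: [568.5, -41.7, 101.4]
tool_rot: [2.476, 1.571, -0.606]
force: [-0.2, 0.3, -1.8]
width: 38.2
clock: 19.2
eef_pos: [569.1, -41.6, 101.1]
tool_rot: [-0.253, 1.567, 2.948]
force: [-5.5, 0.3, 2.9]
width: 38.5
```

```bash
python3 -m creep '[[[0,0,-0.02],0,1],[[0,0,-0.02],0,1],[[0,0,-0.02],0,1],[[0,0,-0.02],0,1]]'
python3 - <<'E'
from fit import *
s,R=plan([500,-46,101]); print(s['eef_pos'],s['force'])
snap('wrist','w14'); crop('w14',230,60,430,320,3,'w14a')
E
```

```text
clock: 19.6
eef_pos: [569.1, -41.6, 101.0]
tool_rot: [-0.234, 1.564, 2.967]
force: [-9.1, 0.8, 4.5]
width: 38.3
d(10cm) tool: [0.005 0.003 0.693]
[569.14111361 -41.61756719 100.98017583] [-9.07081906  0.75700609  4.51562524]
```

View pics/w14a.png

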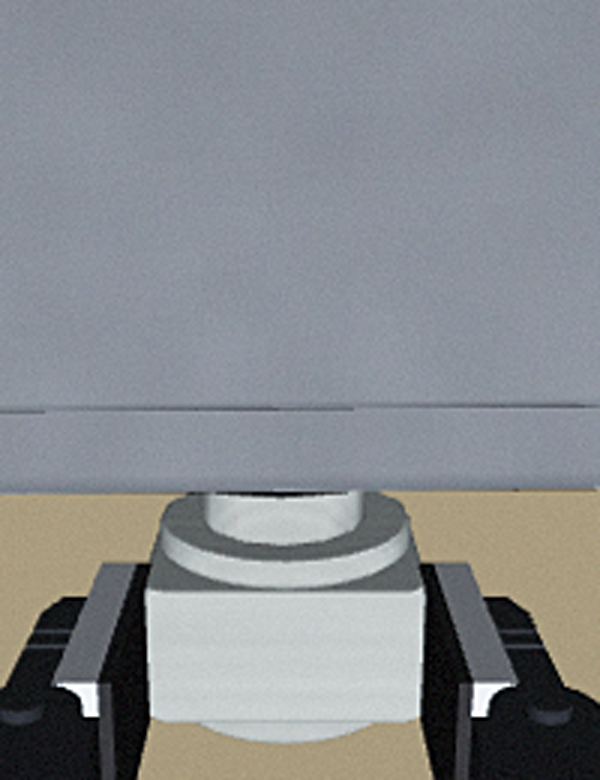

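```bash
python3 -m creep '[[[0,0,0.01],0,1],[[0,0,0.04],0,1],[[0,0,0.08],0,1],[[0,0,0.12],0,1],[[0,0,0.16],0,1],[[0,0,0.2],0,1],[[0,0,0.25],0,1]]'; python3 -m creep '[[[0,0,0.2],0,1],[[0,0,0.4],0,1],[[0,0,0.6],0,1],[[0,0,0.8],0,1],[[0,0,0.8],-0.19,1],[[0,0,0.8],-0.38,1],[[0,0,0.8],-0.57,1],[[0,0,0.8],-0.76,1],[[0,0,0.8],-0.95,1],[[0,0,0.8],-1,1]]';python3 -m creep '[[[0,0,0],-0.19,1],[[0,0,0],-0.38,1],[[0,0,0],-0.57,1],[[0,0,0],-0.76,1],[[0,0,0],-0.95,1],[[0,0,0],-1,1],[[0,0,0],-1,1]]'
python3 - <<'E'
from fit import *
s,R=plan([460,-40,10]); print(s['eef_pos'],np.degrees(np.arctan2(R[1,1],R[0,1])),s['qpos'].round(2))
snap('wrist','w15'); snap('side','s15')
E
```

```text
clock: 20.35
eef_pos: [548.1, -42.9, 101.4]
tool_rot: [2.969, 1.57, -0.113]
force: [-0.3, 0.3, -0.2]
width: 38.3
clock: 21.35
eef_pos: [468.3, -47.7, 101.7]
tool_rot: [2.936, 1.57, 0.642]
force: [-0.1, 0.1, -0.3]
width: 38.4
clock: 22.05
eef_pos: [468.2, -47.8, 101.4]
tool_rot: [-2.846, 1.571, 1.923]
force: [0.6, -0.8, -0.3]
width: 38.1
d(10cm) tool: [ 0.914 -0.078 -0.083]
[468.21171725 -47.82523953 101.43030326] 3.2200476197276138 [-0.27  0.6   0.46  2.12 -0.52  0.54  0.63]
```

View pics/w15.png

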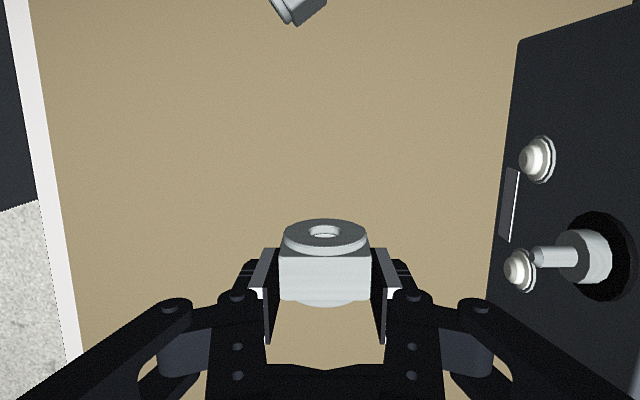

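View pics/s15.png

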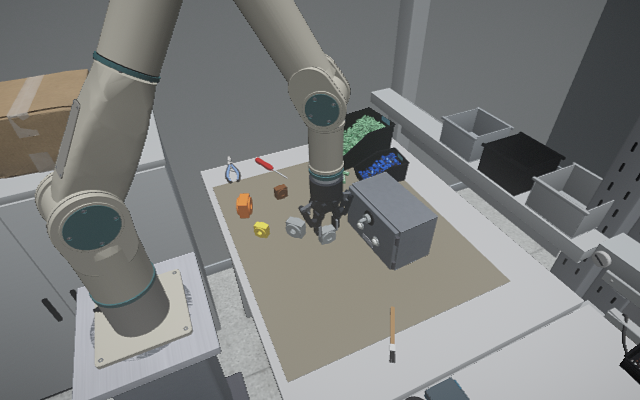

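```bash
python3 -m creep '[[[0.4,0,0],0,1],[[0.75,0,0],0,1],[[0.9,0,0],0,1],[[0.92,0,0],0,1],[[0.94,0,0],0,1],[[0.945,0,0],0,1],[[0.945,0,0],0,1]]'
```

```text
clock: 22.85
eef_pos: [469.1, -47.7, 7.7]
tool_rot: [1.317, 1.569, -0.195]
force: [0.0, -0.5, -0.9]
width: 38.4
```

```bash
python3 -m creep '[[[0.01,0,0],0,1],[[0.015,0,0],0,1],[[0.015,0,0],0,1]]'; python3 -m creep '[[[0,0,0],0,0.5],[[0,0,0],0,0],[[0,0,0],0,0],[[0,0,0],0,0]]'; python3 -m creep '[[[-0.3,0,0],0,0],[[-0.6,0,0],0,0],[[-0.7,0,-0.25],0,0.5],[[-0.7,0,-0.5],0,1],[[-0.7,0,-0.5],0,1],[[-0.7,0,-0.5],0,1],[[-0.7,0,-0.5],0,1]]';python3 - <<'E'
from fit import *
s,R=plan([468,-5,33]); print(s['eef_pos'],np.degrees(np.arctan2(R[1,1],R[0,1])),s['qpos'].round(2))
snap('wrist','w16'); snap('side','s16'); crop('s16',270,190,390,270,6,'s16a')
E
```

```text
clock: 23.15
eef_pos: [468.9, -47.6, 6.1]
tool_rot: [1.685, 1.569, 0.174]
force: [-0.5, 0.5, 4.9]
width: 38.3
clock: 23.55
eef_pos: [468.3, -47.6, 5.4]
tool_rot: [-1.787, 1.571, 2.985]
force: [0.5, 0.0, -0.4]
width: 83.4
clock: 24.25
eef_pos: [465.3, 1.3, 75.3]
tool_rot: [-0.163, 1.57, -1.675]
force: [0.1, -0.6, 0.6]
width: 11.9
d(10cm) tool: [0.423 0.023 0.064]
[465.34394681   1.30123374  75.29714582] 3.360603863017312 [-0.36  0.64  0.44  2.15 -0.59  0.47  0.6 ]
```

View pics/w16.png

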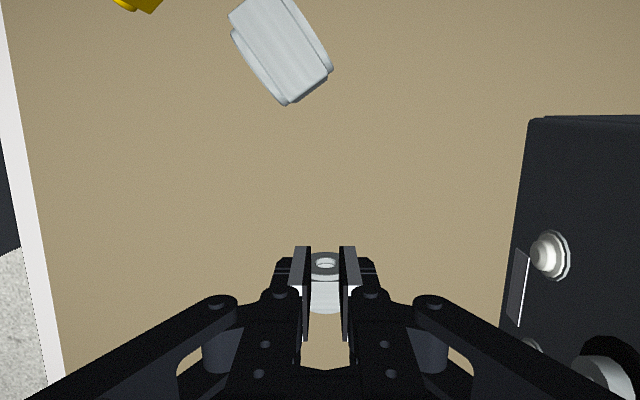

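View pics/s16a.png

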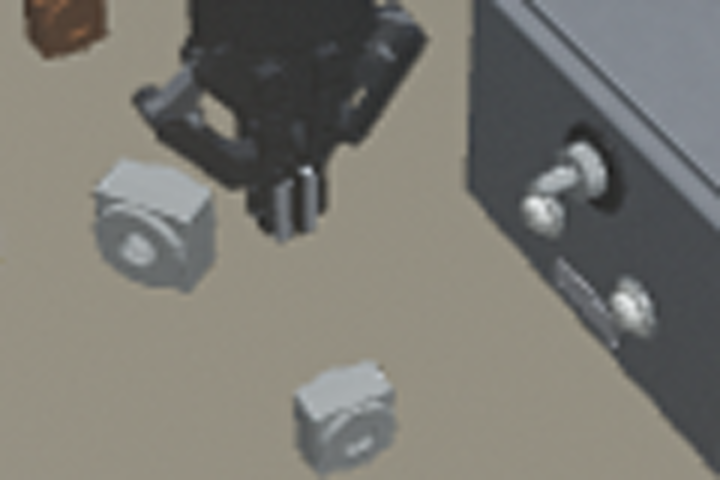

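```bash
python3 -m creep '[[[0.2,0.02,0],0,1],[[0.41,0.02,0],0,1],[[0.41,0.02,0.05],0,1],[[0.41,0.02,0.1],0,1],[[0.41,0.02,0.15],0,1],[[0.41,0.02,0.2],0,1],[[0.41,0.02,0.25],0,1],[[0.41,0.02,0.3],0,1],[[0.41,0.02,0.34],0,1]]';python3 - <<'E'
from fit import *
s=readout.read_state(); print(s['eef_pos'],s['force'])
snap('side','s17'); crop('s17',270,190,390,270,6,'s17a')
E
```

```text
clock: 25.25
eef_pos: [469.6, -32.1, 34.6]
tool_rot: [1.347, 1.57, -0.165]
force: [1.0, 0.9, -0.9]
width: -0.0
[469.56720121 -32.08901445  34.62990249] [ 1.04320893  0.91652677 -0.91938181]
```

View pics/s17a.png

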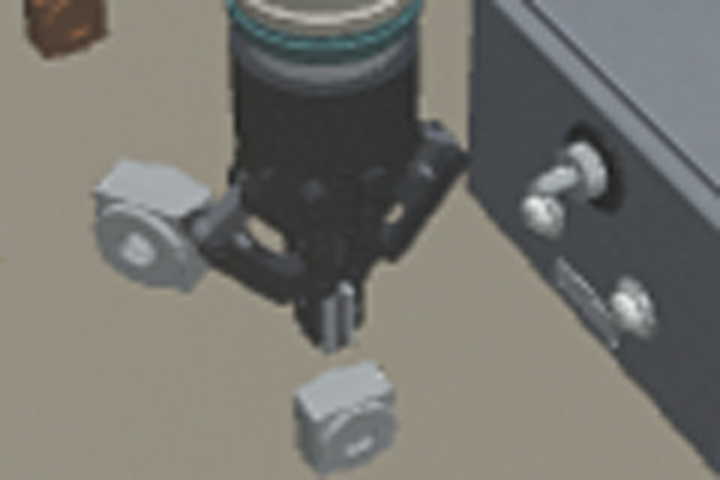

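Run:
```python
from fit import *
f=lambda P:((np.array(proj('s17',P))-[270,190])*6).round(0)
print('tip',f([469.6,-32,34.6]),'tip front',f([469.6,-43,34.6]),'hub top centre',f([468.5,-47.8,40]),'Aface bottom',f([468.5,-61.8,0]), 'B top', f([468.5,-33.8,39]))
for d in (0,-5,-10): print(d,f([468.5,-47.8+d-10,40]),f([468.5,-47.8+d+10,40]))
```

```text
tip [325. 369.] tip front [336. 385.] hub top centre [338. 385.] Aface bottom [352. 467.] B top [325. 365.]
0 [348. 401.] [328. 370.]
-5 [353. 409.] [333. 378.]
-10 [358. 417.] [338. 385.]
```

```bash
python3 -m creep '[[[0,0,-0.1],0,1],[[0,0,-0.2],0,1],[[0,0,-0.25],0,1],[[0.06,0,-0.25],0,1],[[0.11,0,-0.25],0,1],[[0.11,0,-0.25],0,1]]';python3 - <<'E'
from fit import *
s=readout.read_state(); print(s['eef_pos'],s['force'])
snap('side','s18'); crop('s18',270,190,390,270,6,'s18a')
f=lambda P:((np.array(proj('s18',P))-[270,190])*6).round(0)
e=s['eef_pos'];print(f(e),f(e+[0,0,5]),f(e+[0,0,10]))
E
```

```text
clock: 25.9
eef_pos: [467.3, -6.8, 22.6]
tool_rot: [-1.518, 1.569, -3.029]
force: [0.0, -0.4, 0.3]
width: -0.3
[467.33816764  -6.77232194  22.62132722] [ 0.01274576 -0.40960885  0.28451131]
[298. 351.] [298. 343.] [297. 336.]
```

View pics/s18a.png

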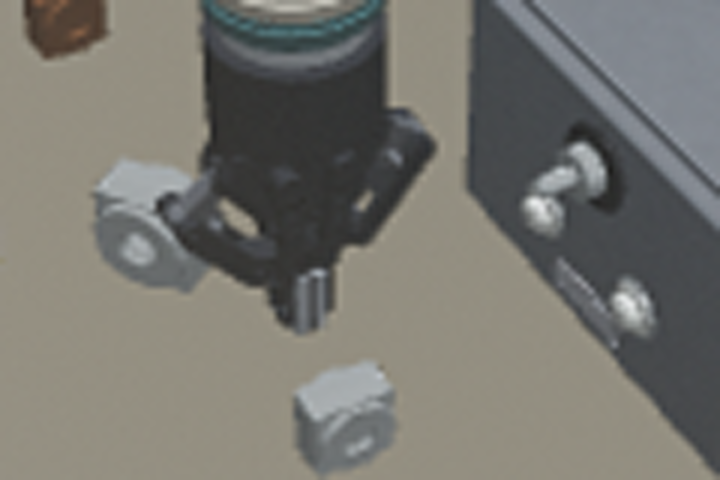

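```bash
python3 -m creep '[[[0.05,0,0.05],0,1],[[0.05,0,0.1],0,1],[[0.05,0,0.15],0,1],[[0.05,0,0.2],0,1]]';python3 -m creep '[[[0,0,0.04],0,1],[[0,0,0.08],0,1],[[0,0,0.1],0,1]]';python3 - <<'E'
from fit import *
s=readout.read_state(); print(s['eef_pos'],s['force'])
snap('side','s19'); crop('s19',270,190,390,270,6,'s19a')
E
```

```text
clock: 26.35
eef_pos: [469.2, -27.5, 18.5]
tool_rot: [0.635, 1.57, -0.877]
force: [-0.7, 0.4, 0.5]
width: 0.2
clock: 26.65
eef_pos: [469.8, -37.1, 18.5]
tool_rot: [0.839, 1.571, -0.673]
force: [-0.5, -0.2, -0.1]
width: 0.2
[469.77483829 -37.12260695  18.47183937] [-0.46539821 -0.17999547 -0.13509247]
```

View pics/s19a.png

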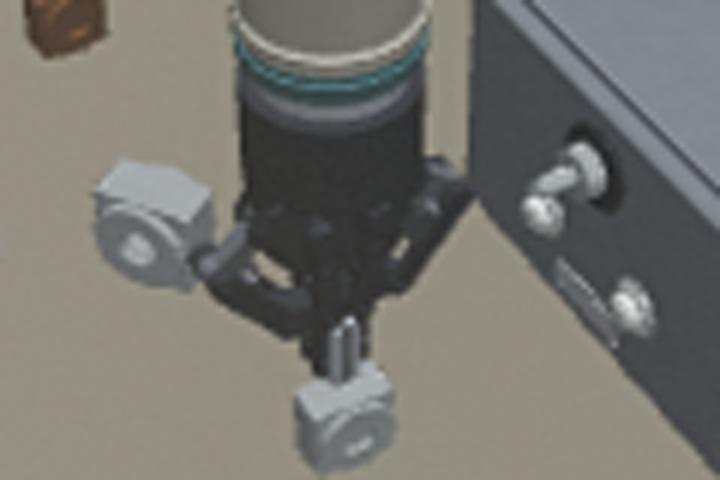

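Run:
```python
from fit import *
s=readout.read_state(); e=s['eef_pos'];snap('wrist','w19'); print(proj('w19',e),proj('w19',e+[0,0,19]),proj('w19',e+[0,0,40]), 'hub Bface',ext('w19',[468.5,-33.8],-1.51,0,19,20), ext('w19',[468.5,-33.8],-1.51,0,7,20))
s=np.load('pics/w14.npz'); print(proj('w14',[569.1,-41.6,101]),proj('w14',[569.1,-41.6,120]))
```

```text
(np.float64(322.645242881069), np.float64(243.47475094576032)) (np.float64(322.44737150429637), np.float64(259.8547886008852)) (np.float64(322.16804556223394), np.float64(282.9777360612983)) hub Bface (np.float64(281.9009186060826), np.float64(358.9290412956612), np.float64(225.03515603985755), np.float64(253.99341158764287)) (np.float64(306.32832531615105), np.float64(334.5692892847616), np.float64(232.92015809528115), np.float64(243.48808802702374))
(np.float64(321.245526451163), np.float64(247.53144096483658)) (np.float64(320.82098817234726), np.float64(264.54007103745585))
```

View pics/w19.png

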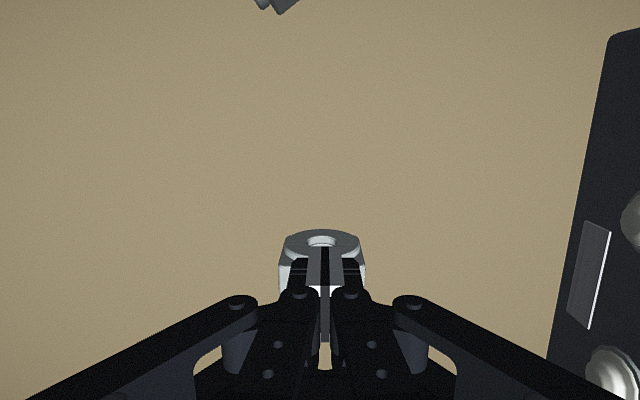

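```bash
python3 -m creep '[[[0,0,-0.1],0,1],[[0,0,-0.2],0,1],[[0,0,-0.25],0,1],[[0.05,0,-0.25],0,1],[[0.09,0,-0.25],0,1],[[0.09,0,-0.25],0,1]]';python3 -m creep '[[[0,0,0.06],0,1],[[0,0,0.1],0,1],[[0,0,0.12],0,1]]';python3 - <<'E'
from fit import *
s=readout.read_state(); print(s['eef_pos'],s['force'])
snap('side','s20'); crop('s20',270,190,390,270,6,'s20a')
E
```

```text
clock: 27.35
eef_pos: [467.8, -11.8, 8.8]
tool_rot: [-1.402, 1.57, -2.913]
force: [-0.5, 0.2, -0.3]
width: -0.2
clock: 27.65
eef_pos: [469.0, -24.6, 9.5]
tool_rot: [0.749, 1.57, -0.764]
force: [-0.3, 0.3, 0.6]
width: -0.1
[469.04899941 -24.62730901   9.5451947 ] [-0.25107405  0.29612501  0.62021409]
```

View pics/s20a.png

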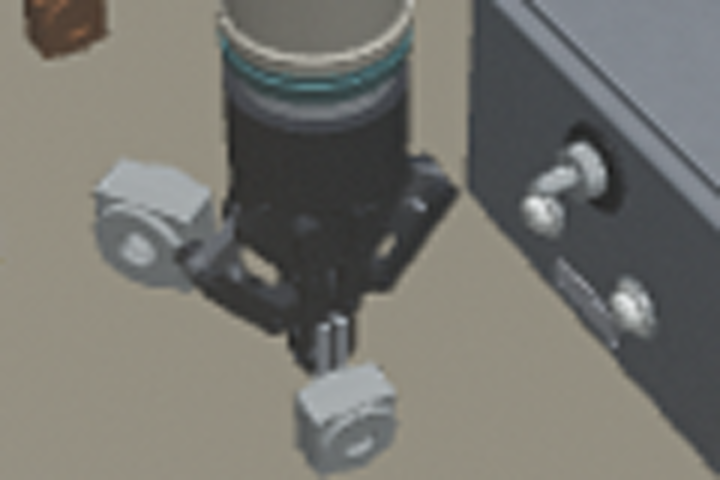

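```bash
python3 -m creep '[[[0,0,0.04],0,1],[[0,0,0.08],0,1],[[0,0,0.12],0,1]]';python3 - <<'E'
from fit import *
s=readout.read_state(); print(s['eef_pos'],s['force'])
snap('side','s21'); crop('s21',270,190,390,290,6,'s21a')
E
```

```text
clock: 28.0
eef_pos: [469.7, -35.8, 9.5]
tool_rot: [2.243, 1.571, 0.732]
force: [-0.1, 0.2, 0.6]
width: 0.3
[469.74168487 -35.8185166    9.4891913 ] [-0.06085828  0.24411253  0.59331877]
```

View pics/s21a.png

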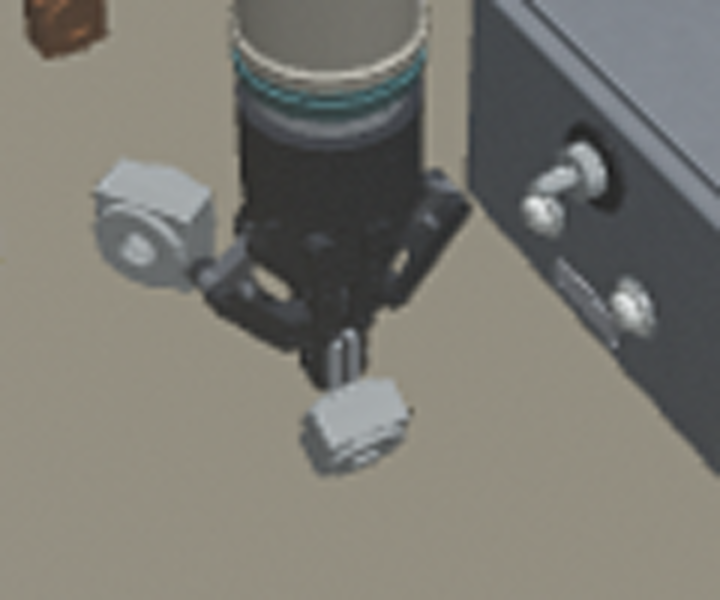

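```bash
python3 -m creep '[[[0,0,0.03],0,1],[[0,0,0.06],0,1],[[0,0,0.09],0,1],[[0,0,0.12],0,1]]';python3 - <<'E'
from fit import *
s=readout.read_state(); print(s['eef_pos'],s['force'])
snap('side','s22'); crop('s22',270,190,390,290,6,'s22a')
E
```

```text
clock: 28.45
eef_pos: [471.8, -47.6, 10.1]
tool_rot: [1.555, 1.568, 0.044]
force: [0.8, 1.6, 9.9]
width: 0.1
[471.79457486 -47.58590085  10.06726335] [0.75343949 1.61994669 9.85690234]
```

View pics/s22a.png

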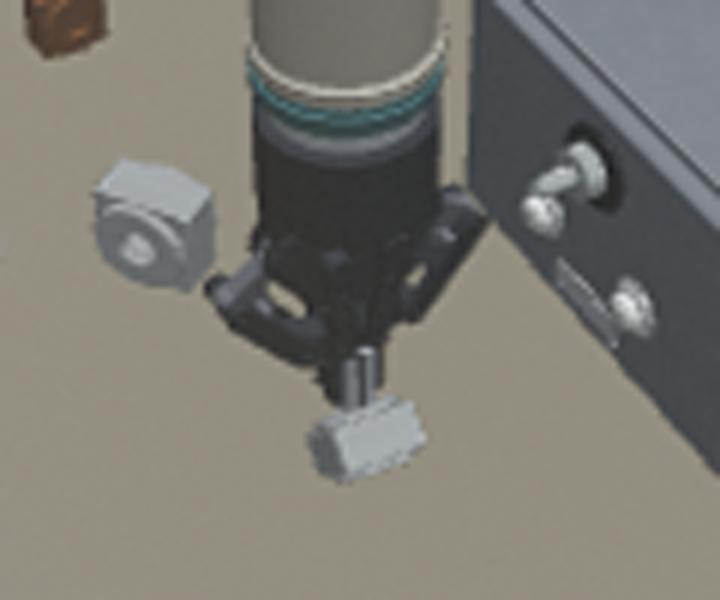

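```bash
python3 -m creep '[[[-0.03,0,0.02],0,1],[[-0.05,0,0.05],0,1],[[-0.08,0,0.08],0,1],[[-0.1,0,0.1],0,1]]';python3 - <<'E'
from fit import *
s=readout.read_state(); print(s['eef_pos'],s['force'])
snap('side','s23'); crop('s23',270,190,390,290,6,'s23a')
E
```

```text
clock: 28.9
eef_pos: [470.7, -58.1, 19.5]
tool_rot: [-0.785, 1.57, -2.296]
force: [0.2, -0.6, 0.1]
width: 0.2
[470.74195959 -58.07250153  19.52857452] [ 0.19656885 -0.58141366  0.09031436]
```

View pics/s23a.png

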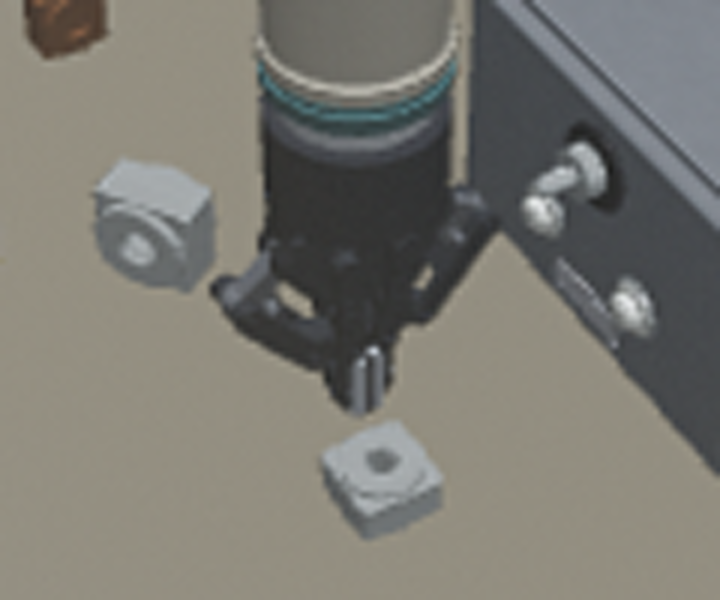

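```bash
python3 -m creep '[[[-0.4,0,0],0,0.5],[[-0.8,0,0.1],0,0],[[-0.9,0,0.22],0,0],[[-0.9,0,0.22],0,0],[[-0.9,0,0.22],0,0],[[-0.9,0,0.22],0,0]]';python3 - <<'E'
from fit import *
s=readout.read_state(); print(s['eef_pos'],s['force'],s['width'])
snap('wrist','w24')
E
```

```text
clock: 29.55
eef_pos: [471.1, -78.6, 108.1]
tool_rot: [-1.976, 1.568, 2.797]
force: [0.2, 1.0, 0.1]
width: 84.8
[471.13521726 -78.56256195 108.07425397] [0.21268031 1.04687589 0.14704878] 84.83418212146402
```

View pics/w24.png

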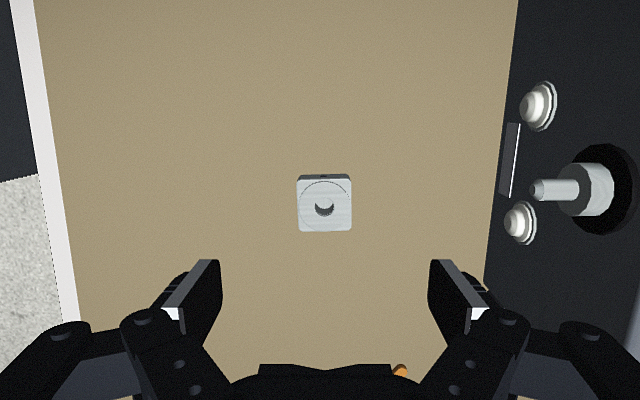

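Run:
```python
from fit import *
crop('w24',280,160,370,250,8,'w24a')
```

```text
(no output)
```

View pics/w24a.png

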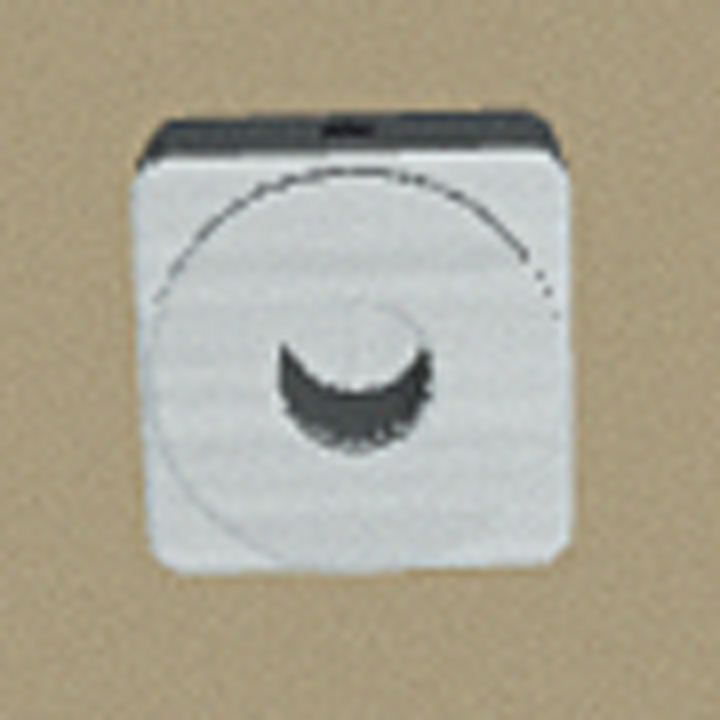

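Run:
```python
from fit import *
C=np.array([ray('w24',280+a/8,160+b/8,24) for a,b in [(133,153),(568,148),(574,565),(146,572)]]);print(C.round(1),C.mean(0), ray('w24',280+355/8,160+375/8,28))
d=C[1]-C[0]+C[2]-C[3];print(np.degrees(np.arctan2(d[1],d[0])))
plan(np.r_[C.mean(0)[:2],10]); s=readout.read_state();R=Ro.from_euler('xyz',s['tool_rot']).as_matrix();print(np.degrees(np.arctan2(R[1,1],R[0,1])))
```

```text
[[ 451.   -65.4   24. ]
 [ 490.   -62.6   24. ]
 [ 493.9 -102.4   24. ]
 [ 453.8 -105.6   24. ]] [472.16200786 -83.98717675  24.        ] [472.14276031 -83.8474114   28.        ]
4.395078736117057
d(10cm) tool: [0.981 0.009 0.055]
3.4527027914780715
```

```bash
python3 -m creep '[[[0.3,0.009,0.055],-0.02,0],[[0.6,0.009,0.055],-0.02,0],[[0.9,0.009,0.055],-0.02,0],[[1,0.009,0.055],-0.02,0],[[1,0.009,0.055],-0.02,0]]';python3 -m creep '[[[0.06,0,0],0,0],[[0.08,0,0],0,0],[[0.08,0,0],0,0]]';python3 - <<'E'
from fit import *
s=readout.read_state(); print(s['eef_pos'],s['force'],s['width'])
snap('side','s25'); crop('s25',270,190,390,290,6,'s25a')
E
```

```text
clock: 30.1
eef_pos: [471.9, -84.5, 7.8]
tool_rot: [-1.909, 1.567, 2.878]
force: [-0.6, -0.5, 1.0]
width: 85.3
clock: 30.4
eef_pos: [473.9, -84.9, 1.9]
tool_rot: [1.398, 1.57, -0.097]
force: [0.2, -0.1, -0.3]
width: 85.5
[473.93962598 -84.86755204   1.90799881] [ 0.16725989 -0.13416633 -0.28660614] 85.53333192855294
```

View pics/s25a.png

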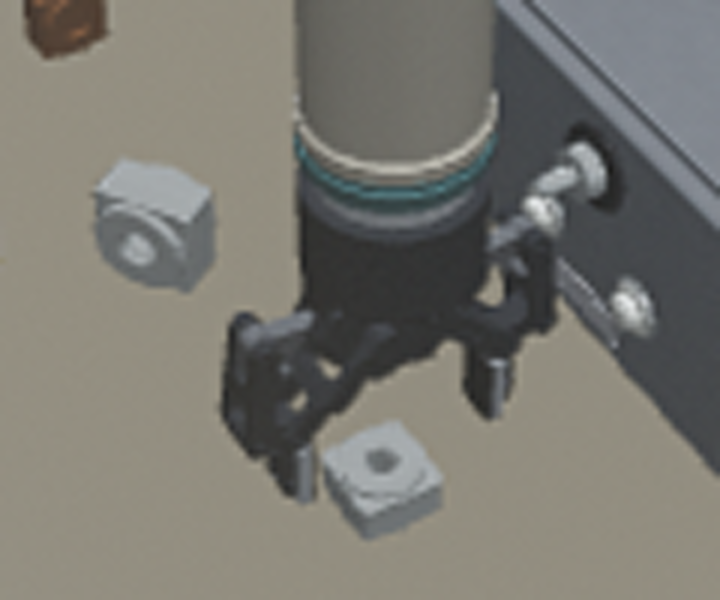

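Run:
```python
from fit import *
f=lambda P:((np.array(proj('s25',P))-[270,190])*6).round(0)
for z in (0,10,20,30): print(z,'L',f([431,-96,z]),f([431,-74,z]),'R',f([516.5,-96,z]),f([516.5,-74,z]))
print('hub top centre',f([472,-84,28]), 'mouth obs (382,460)')
```

```text
0 L [308. 552.] [287. 515.] R [483. 485.] [460. 450.]
10 L [307. 537.] [286. 500.] R [484. 470.] [461. 436.]
20 L [307. 522.] [286. 486.] R [485. 456.] [461. 421.]
30 L [306. 507.] [285. 471.] R [486. 441.] [462. 406.]
hub top centre [381. 458.] mouth obs (382,460)
```

```bash
python3 -m creep '[[[0.06,-0.01,0],0,0],[[0.12,-0.017,0],0,0],[[0.16,-0.017,0],0,0],[[0.16,-0.017,0],0,0]]';python3 -m creep '[[[0,0,0],0,1],[[0,0,0],0,1],[[0,0,0],0,1],[[0,0,0],0,1],[[0,0,0],0,1],[[0,0,0],0,1]]';python3 - <<'E'
from fit import *
s=readout.read_state(); print(s['eef_pos'],s['force'],s['width'])
snap('side','s26'); crop('s26',270,190,390,290,6,'s26a')
E
```

```text
clock: 30.85
eef_pos: [471.3, -85.0, -15.3]
tool_rot: [-1.914, 1.57, 2.874]
force: [0.9, 0.5, -0.2]
width: 85.5
clock: 31.45
eef_pos: [471.8, -85.0, -14.2]
tool_rot: [1.872, 1.57, 0.376]
force: [-1.8, 0.7, 5.3]
width: 38.8
[471.84945978 -85.03591376 -14.15402588] [-1.82972442  0.73376085  5.34401925] 38.79426396612667
```

View pics/s26a.png

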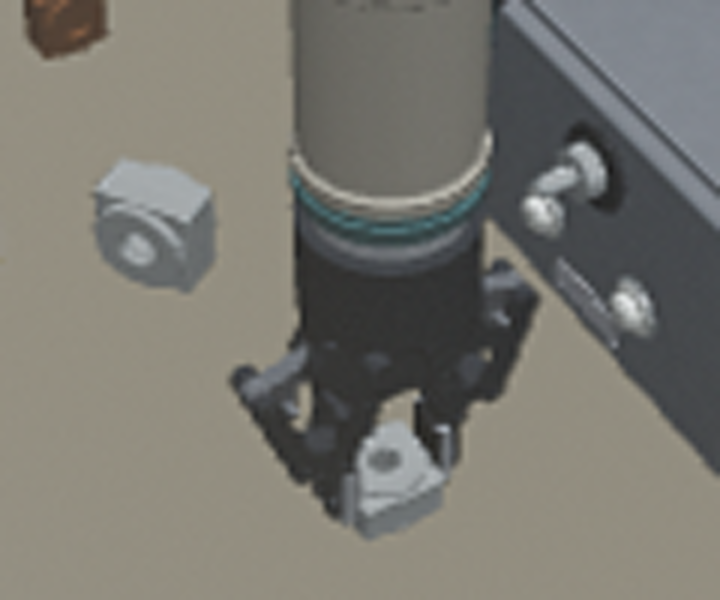

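```bash
python3 -m creep '[[[-0.1,0,0],0,1],[[-0.3,0,0],0,1],[[-0.5,0,0],0,1],[[-0.7,0,0],0,1],[[-0.8,0,0],0,1],[[-0.86,0,0],0,1],[[-0.86,0,0],0,1],[[-0.86,0,0],0,1],[[-0.86,0,0],0,1],[[-0.86,0,0],0,1]]';python3 - <<'E'
from fit import *
s=readout.read_state(); print(s['eef_pos'],s['force'],s['width'],s['qd'].round(3))
snap('side','s27'); crop('s27',270,150,440,290,4,'s27a');snap('wrist','w27');snap('top','t27');crop('t27',140,90,460,230,2,'t27a')
E
```

```text
clock: 32.5
eef_pos: [471.3, -85.0, 70.8]
tool_rot: [-1.797, 1.569, 2.991]
force: [0.0, -0.5, -0.5]
width: 38.5
[471.31109439 -85.03942442  70.77904775] [ 0.04271136 -0.47820577 -0.52669307] 38.468227383013605 [-0.    -0.002  0.003  0.    -0.     0.001  0.   ]
```

View pics/s27a.png

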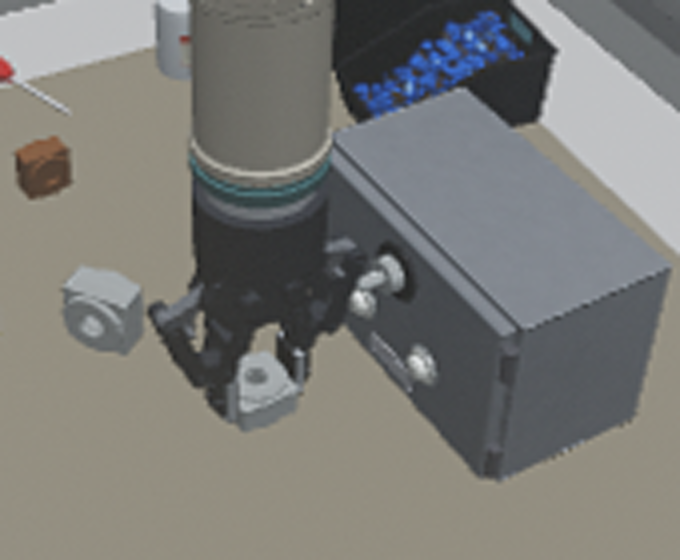

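View pics/w27.png

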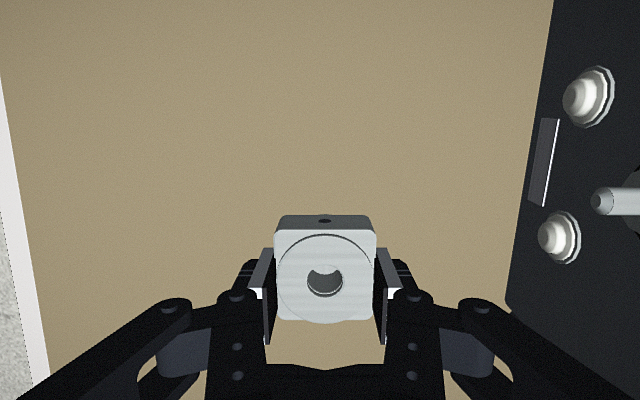

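View pics/t27a.png

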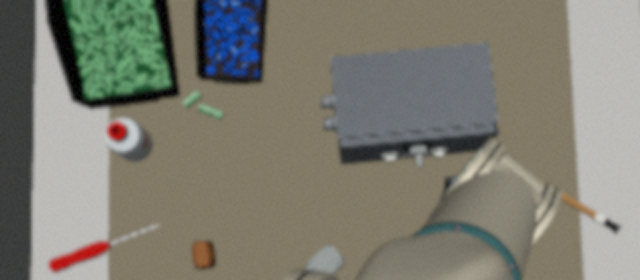

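Run:
```python
from h import *
s=readout.read_state(); print(s['clock'],s['eef_pos'],s['width']); print(order.finish_job())
```

```text
32.65 [471.5467871  -85.11826379  71.04586295] 38.664581389770014
the job is handed in; nothing more can be done
None
```

The job is handed in at 32.65 s of the 72 s allowed. The hub is in the gripper with its deep bore up, and the door is shut. No verdict was reported, so the checks below are my own.

**What I did**
- **Door:** I pushed it shut with closed fingers until it met a firm stop. The pushing force had eased just before it, as the roller should do.
- **First end tried:** it stopped dead about 29 mm from the shoulder, so that is the shallow end.
- **Second end tried:** after a half turn the other end slid on without resistance. It stopped 14.7 mm further in, and I held it there with 5–9 N for over 0.3 s. The picture showed the hub against the shoulder.
- **Turning over:** I drew the hub off and laid it on the bench. I then tipped it onto its shallow end by pushing with closed fingers, gripped it again by its flats and lifted it.

**Last checks**
- **Hub:** centre about 99 mm up, opening 38.5 mm, arm at rest, about 90 mm clear of the enclosure. In the wrist picture taken before the last grasp, the visible bore wall fits a depth of about 20 mm.
- **Door and bystanders:** the door still looks flush. The dropper, screwdriver and brush look unmoved in the last top and side pictures, but I did not measure them.

**What disagreed or went wrong**
- The real fingertips lie about 20 mm behind the stated TCP when shut and about 33 mm behind when open. My first two tipping pushes therefore passed over the hub without touching it. I allowed for this in the last grasp.
- I once typed a sideways shift of 21 mm instead of 2 mm in front of the shaft. There was no contact, and I corrected it.

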